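Touch-run the varnish on the vortex mixer

TASK

The varnish for the figures has settled. Nest the reducer cups in the mixer's round head, the wide one first and the narrow one inside it, stand the small varnish bottle upright in the narrow cup, then press straight down on the bottle's cap until the spring-loaded head has sunk 8 mm, so that the lower edge of its skirt lies within the dark band on the bright metal neck and the mixer runs. Finish while still holding it pressed there; press on the bottle only, and leave the two grey figures standing where they are.

Things in the scene. Friction and masses are not known exactly. Their poses are not given: they have to be found in the camera images.
- mixer: fixed vortex mixer, white housing 136 x 116 mm and 61 mm high on feet, control panel with dial and rocker on its -x side; origin under its middle, z up. Out of its top stands a bright metal neck (60 mm across) that carries the black rubber head on its axis; the neck has a 4 mm dark band whose top is 6 mm and whose foot is 10 mm below the lower edge of the head's skirt at rest
- mixer_head (a joint): how far the head is pressed straight down, m: 0 at rest (up), 0.014 at the bottom stop. Wanted: 0.008. A spring pushes it up: 7.7 N at rest plus 0.7 N per mm, so it does not sink under the cups and the bottle; about 10 N on the loaded head holds it 8 mm down
- mixer_seat (a point): centre of the inner floor of the head's round pocket, z up, 116 mm above the table at rest; it moves with the head. The pocket opens upward, 64 mm across at its floor and 69 mm at the rim, 26 mm deep; outside diameter of the head 80 mm
- wide_cup: loose grey plastic cup, 46 mm high, slightly tapered: outside 57 mm across at the foot and 63 mm at the rim; pocket 49 mm across at its floor and 55 mm at the rim, floor 10 mm thick; 75 g. Origin: centre of its underside, z up out of the mouth. Seated in the head its origin is on point mixer_seat and 20 mm of it stand out
- narrow_cup: loose grey plastic cup, 56 mm high, slightly tapered: outside 42 mm across at the foot and 48 mm at the rim; pocket 35 mm across at its floor and 39 mm at the rim, 36 mm deep, floor 20 mm thick; 70 g. Origin: centre of its underside, z up. Seated in the wide cup its origin is 10 mm above the wide cup's and 20 mm of it stand out
- varnish_bottle: loose small white bottle, 66 mm high: round body 31 mm across up to 44 mm, above it a round white flat-topped cap 20 mm across and 22 mm high; 50 g. Origin: centre of its underside, z up. Seated in the narrow cup its origin is 20 mm above the narrow cup's and 30 mm of it stand out
- figure_short: bystander: loose grey primed figure, 57 x 66 mm, 107 mm high; origin under its middle
- figure_tall: bystander: loose grey primed figure, 63 x 80 mm, 146 mm high; origin under its middle

How it is judged (in metres and radians):
On the way:
1. both cups are nested and seated in the mixer's head (horizontal distance between wide_cup and mixer_seat below 0.008 m and z of wide_cup in the frame of mixer_seat below 0.004 m and angle between each of wide_cup, narrow_cup's own z axis and vertical below 0.12 rad and horizontal distance between narrow_cup and wide_cup below 0.008 m and z of narrow_cup in the frame of wide_cup between 0.007 and 0.014 m), for 0.2 s.
At the end, for the whole second after the job is handed in: Wide cup on the floor of the mixer's head, narrow cup on the wide cup's floor, bottle on the narrow cup's floor (4 mm in height, 6 to 8 mm sideways, 0.12 to 0.15 rad upright); the robot presses the bottle only, with over 4 N, and holds the head 6 to 10 mm down (all of step 1 and value of joint mixer_head between 0.006 and 0.01 m and z of wide_cup in the frame of mixer_seat above -0.003 m and horizontal distance between varnish_bottle and narrow_cup below 0.006 m and z of varnish_bottle in the frame of narrow_cup between 0.017 and 0.024 m and angle between varnish_bottle's own z axis and vertical below 0.15 rad and contact force between any of the fingers, the arm and varnish_bottle above 4 N and contact force between each of the fingers, the arm and mixer below 0.5 N and contact force between each of the fingers, the arm and wide_cup below 0.5 N and contact force between each of the fingers, the arm and narrow_cup below 0.5 N); the arm keeps its last pose, push and grip.
It fails at once if a grey figure was pushed away or knocked over (distance of any of figure_short, figure_tall from where it was at the start of the episode above 0.03 m or angle between any of figure_short, figure_tall's own z axis and vertical above 0.5 rad).
It also fails if it takes over 64 s, if anything falls off the work surface, if the arm or the gripper's body presses on something with over 40 N, if the wrist force passes 120 N, or if a joint passes its speed limit or range.

ROBOT

A 6-joint arm with a two-finger parallel gripper is mounted at the origin on a cart in front of the work surface, level with it; the furniture and walls round the work are solid. World frame = base frame: x ahead of the robot, y to its left, z up, the work surface at z = 0. Lengths are in m, angles in degrees, forces in N, time in s.
With the tool pointing down it reaches from about 0.35 to 0.875 m from the base axis. Payload 4.2 kg.
Tool frame: the origin (TCP) lies midway between the tips of the shut fingers; the grasp point (between the pads) lies 19 mm behind it (r.pinch_z is the distance from the TCP to the grasp point, in m); z points along the fingers, y is the line along which they close (so a half turn about z gives the same grasp; the last joint's range is limited). The gripper opens to 87 mm and grips with 3 to 60 N. Pads are 19 mm wide; open, the fingers measure 117 mm over their backs; the gripper's body (75 mm by 190 mm) begins 51 mm behind the grasp point.
Start: joints at [78.014, 22.042, 0.453, 0, -68.411, -14.817], TCP at [0.282, 0.558, 0.192] pointing down, gripper open.
Joint ranges: [-179.83, 179.83], [-69.29, 118.12], [-61.27, 80.66], [-181.25, 117.63], [-171.15, -9.14], [-177.46, 177.46]. Speed limits (degrees/s): [159.86, 159.86, 180, 180, 180, 180].

INTERFACE

Orientations are given as a 3x3 rotation matrix whose columns are the frame's x, y, z axes.
In Python, from station import r, imaging, models gives the robot as it stands. The module is installed in compiled form; this text tells all that it offers.
- The arm moves only by the tool apply_moves, never from a script. Its argument "moves" is a list of rows, each a list of 2 entries, a list of its own where there are three numbers: the shift along the tool's x, y, z in m, then the turn about the tool's z in degrees. A call has 1 to 5 rows; each row shifts and turns the commanded pose from where the row before left it, along the tool's axes as they then stand; what a row does not reach is not made up. A row lasts 1/12 s, in which the tool goes at most 41.7 mm and 7.16 degrees, less where a joint would pass 70% of its speed; a pose out of reach is approached as far as the arm can. A call is refused whole if a number of a shift passes 0.0417 or a number of a turn 7.16, either way. A call with a gripper value outside its range is refused whole. "hand" is the finger opening in m, from 0 to 0.087, set as the call begins (left out, the last holds). The fingers move at their own pace and stop on an object; the grip force is fixed at half the most. Time passes only in rows, so rows that do not move let the fingers close. It gives the time, the measured TCP pose, the force, the opening and the grip force at its end, in the units of the state.
- r.sense(): the state, without advancing time (a new reading comes with each control period).
- imaging.capture(name): name is "side" or "top" or "wrist"; returns a dict with "frame" (384x512x3 uint8, blue, green, red), "intrinsics" (3x3 intrinsics, pixels), "eye" and "orientation" of the camera in the world. Camera axes: x right, y down, z forward; pixel columns grow to the right and rows downward; lengths in m; the calibration is good to about 2 mm. A picture is of the moment at which its call begins. There is no depth.
- r.finish_job(): hands the job in; it is judged then, once.
Trained networks look in a picture, given as the dict that the camera call returned (one of the last four; its "shot" number tells which), for a name from the list of things; names that differ only in an ending like _2 or _b are one class to them, and where a whole thing is asked for, a point or a joint stands for the part that bears it (a point fixed in the world has none). Each returns a list of dicts, best first, with "confidence" (0 to 1); they miss things now and then, are a little off and sometimes report something else, mostly with a low value. They report only what shows in the picture. A call takes as long as a camera call.
- models.cut_out(picture, target): "region" (384x512 bool, what is visible of it) and "extent" ([left, top, width, height] as shares, 0 to 1, of the picture: columns of its width, rows of its height, round what is visible of it).
- models.place_of(picture, target): "at" ([column, row] as shares, 0 to 1, of the picture: columns of its width, rows of its height: a listed point, or the origin of a listed thing).
The state is a dict: "time_s": time; "joints": joint angles; "joint_velocities": joint speeds; "effort": joint torques, N m; "tcp_pos": TCP position; "ee_rot": TCP orientation; "wrist_force": force on the tool from outside, world axes, zero at the start; "moment": the same for the moment, N m; "gripper_width": opening from 0.0 (shut) to 1.0 (fully open); "gripper_force": force on a finger pad.
Only numpy, scipy, OpenCV 4.12 (cv2) and the standard library are available. Lean on these libraries where they do the work, as an engineer would, in place of code of your own. Each camera call takes 0.05 s, during which the arm holds its last target. There are 200 camera calls.

## Working session

There is one attempt and no reset: what is moved stays moved. The work goes in short steps, Python scripts to look and compute and a tool call to move; the robot and the scene stay as the last step left them, time stands still between calls to the robot, and variables do not carry over. Pictures are saved under pics/ and viewed, at most 10 in all, crops included, and the job is handed in when it is done.

Besides the shell and the picture viewer there is one more tool, called after ">>>" as name([rows], argument=value, ...), one row to a line, values as JSON. apply_moves: Moves the arm, as the interface text tells. Its arguments: {"type":"object","properties":{"moves":{"type":"array"},"hand":{"type":"number"}},"required":["moves"]}

```bash
mkdir -p pics; cat > h.py <<'E'
import numpy as np, cv2
from station import r, imaging, models
def ray(c,at):
    K=np.array(c["intrinsics"]);R=np.array(c["orientation"])
    d=R@np.linalg.solve(K,[at[0]*512,at[1]*384,1.]);return np.array(c["eye"]),d/np.linalg.norm(d)
def meet(rays):
    A=sum(np.eye(3)-np.outer(d,d) for e,d in rays);b=sum((np.eye(3)-np.outer(d,d))@e for e,d in rays)
    p=np.linalg.solve(A,b);return p,[round(1e3*np.linalg.norm(np.cross(p-e,d)),1) for e,d in rays]
def atz(e,d,z): return e+d*(z-e[2])/d[2]
def proj(c,p):
    q=np.array(c["intrinsics"])@np.array(c["orientation"]).T@(np.array(p)-c["eye"]);return q[:2]/q[2]
E
python3 - <<'E'
from h import *
names=["wide_cup","narrow_cup","varnish_bottle","mixer","mixer_seat","figure_short","figure_tall"]
C={n:imaging.capture(n) for n in("side","top","wrist")}
cv2.imwrite("pics/a.png",np.hstack([cv2.resize(C[n]["frame"],(400,300)) for n in("side","top")]))
cv2.imwrite("pics/top.png",C["top"]["frame"]);cv2.imwrite("pics/side.png",C["side"]["frame"])
for n in C: print(n,np.round(C[n]["eye"],3),np.round(C[n]["orientation"],2).tolist(),C[n]["intrinsics"][0][0])
for t in names:
    R=[]
    for n in C:
        o=models.place_of(C[n],t)
        if o: print(t,n,[(round(x["confidence"],2),np.round(np.array(x["at"])*[512,384],1).tolist()) for x in o[:2]])
        if o and n!="wrist" : R.append(ray(C[n],o[0]["at"]))
    if len(R)>1: print("   ",meet(R), [np.round(atz(*q,0),3) for q in R])
s=r.sense();print(s["tcp_pos"],np.round(s["ee_rot"],3).tolist(),s["time_s"],r.pinch_z)
E
```

```text
side [-0.188 -0.9    0.675] [[0.82, -0.24, 0.51], [-0.57, -0.36, 0.74], [0.01, -0.9, -0.44]] 440.7867033612366
top [0.36  0.044 1.501] [[-0.0, -1.0, 0.06], [-1.0, 0.0, -0.0], [0.0, -0.06, -1.0]] 452.87408719230655
wrist [0.345 0.525 0.385] [[-0.45, -0.86, -0.23], [-0.89, 0.44, 0.11], [0.0, 0.26, -0.97]] 277.7779503754972
wide_cup side [(0.56, [239.3, 190.5])]
wide_cup top [(0.73, [179.7, 158.6]), (0.67, [269.1, 183.4])]
    (array([ 0.56930342,  0.27653552, -0.00068028]), [np.float64(2.4), np.float64(2.4)]) [array([0.566, 0.276, 0.   ]), array([0.571, 0.275, 0.   ])]
narrow_cup side [(0.88, [318.5, 277.6])]
narrow_cup top [(0.52, [332.6, 189.3])]
    (array([ 0.4707686 , -0.238343  , -0.01566164]), [np.float64(3.1), np.float64(3.1)]) [array([ 0.459, -0.255,  0.   ]), array([ 0.467, -0.233,  0.   ])]
varnish_bottle side [(0.47, [207.0, 208.4]), (0.17, [274.0, 234.3])]
varnish_bottle top [(0.47, [190.4, 205.7])]
    (array([ 0.41499743,  0.23962864, -0.00978061]), [np.float64(0.8), np.float64(0.8)]) [array([0.407, 0.223, 0.   ]), array([0.414, 0.239, 0.   ])]
mixer side [(0.78, [271.6,
[... 254 characters left out ...]
   ])]
mixer_seat side [(0.77, [271.8, 200.0]), (0.48, [351.4, 250.5])]
figure_short side [(0.97, [164.5, 201.2])]
figure_short top [(0.5, [157.8, 238.6])]
figure_short wrist [(0.91, [375.7, 87.6])]
    (array([0.30902615, 0.3435142 , 0.00309833]), [np.float64(3.7), np.float64(3.7)]) [array([0.314, 0.347, 0.   ]), array([ 0.306,  0.346, -0.   ])]
figure_tall side [(0.88, [354.3, 252.0])]
figure_tall top [(0.84, [327.2, 148.6])]
    (array([ 0.60900619, -0.22210779,  0.00096891]), [np.float64(7.2), np.float64(7.2)]) [array([ 0.617, -0.224,  0.   ]), array([ 0.604, -0.217,  0.   ])]
[0.28177316 0.55784308 0.19233028] [[0.893, -0.451, -0.0], [-0.451, -0.893, -0.0], [-0.0, 0.0, -1.0]] 1.2 0.0187
```

View pics/side.png

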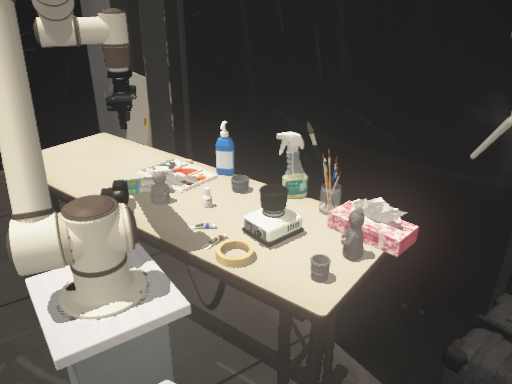

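View pics/top.png

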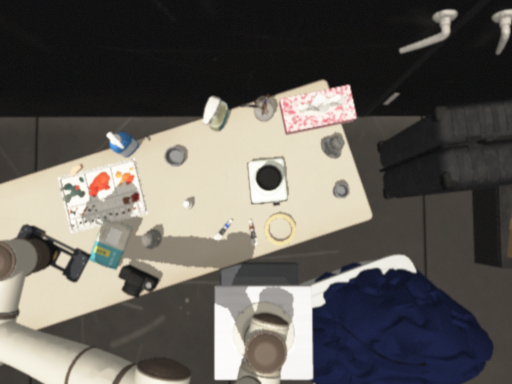

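Side view: wide cup at about (240,184), bottle (207,199), mixer head (273,200), narrow cup (320,268), with the tall figure near (354,237) and the short one near (160,187). In the top view they are at (177,155), (188,203), (268,178), (341,188), (332,146) and (152,238). Everything stands upright. I'll go towards the wide cup and measure with the wrist camera.

>>> apply_moves([
  [[0.038,0.012,-0.008],0],
  [[0.038,0.012,-0.008],0],
  [[0.038,0.012,-0.008],0],
  [[0.038,0.012,-0.008],0],
  [[0.038,0.012,-0.008],0],
], hand=0.087)

```text
time_s: 1.62
tcp_pos: [0.4253, 0.4173, 0.2329]
ee_rot: [[0.893, -0.45, 0.0], [-0.45, -0.893, 0.0], [0.0, -0.0, -1.0]]
wrist_force: [0.8, -0.1, 0.5]
gripper_width: 1.002
gripper_force: 0.0
```

```bash
cat > look.py <<'E'
from h import *; import sys,pickle,os
# look.py tag cam: store origin rays and region pixel centre/ outlines
tag,cams,names=sys.argv[1],sys.argv[2].split(","),sys.argv[3].split(",")
D=pickle.load(open("d.pkl","rb")) if os.path.exists("d.pkl") else {}
for cam in cams:
    c=imaging.capture(cam);cv2.imwrite(f"pics/{tag}_{cam}.png",c["frame"])
    for t in names:
        o=models.place_of(c,t);g=models.cut_out(c,t)
        print(cam,t,[(round(x["confidence"],2),np.round(np.array(x["at"])*[512,384],1).tolist(),np.round(atz(*ray(c,x["at"]),0),3).tolist()) for x in o[:2]],
          [(round(x["confidence"],2),np.round(np.array(x["extent"])*[512,384,512,384]).tolist()) for x in g[:2]])
        if o and o[0]["confidence"]>.4: D.setdefault(t,{})[tag+cam]=ray(c,o[0]["at"])
for t in names:
    if len(D.get(t,{}))>1: print(t,list(D[t]),*meet(list(D[t].values())))
pickle.dump(D,open("d.pkl","wb"))
s=r.sense();print(np.round(s["tcp_pos"],4),np.round(s["ee_rot"],3).tolist(),s["time_s"],s["wrist_force"],s["gripper_width"])
E
python3 look.py p1 wrist wide_cup,varnish_bottle,mixer_seat
```

```text
wrist wide_cup [(0.81, [288.8, 27.6], [0.576, 0.287, 0.0])] [(0.8, [267.0, 0.0, 53.0, 51.0])]
wrist varnish_bottle [(0.74, [358.3, 117.1], [0.423, 0.245, 0.0])] [(0.68, [352.0, 111.0, 34.0, 18.0]), (0.42, [299.0, 199.0, 42.0, 45.0])]
wrist mixer_seat [] []
[0.4235 0.4193 0.2318] [[0.893, -0.45, -0.001], [-0.45, -0.893, -0.001], [-0.0, 0.001, -1.0]] 1.9667 [-0.47034471  0.13922221  0.12793579] 0.999849541364535
```

>>> apply_moves([
  [[0.038,0.012,0],0],
  [[0.038,0.012,0],0],
  [[0.038,0.012,0],0],
  [[0.038,0.012,0],0],
  [[0.038,0.012,0],0],
])

```text
time_s: 2.38
tcp_pos: [0.567, 0.2796, 0.232]
ee_rot: [[0.894, -0.448, -0.0], [-0.448, -0.894, -0.0], [-0.0, 0.0, -1.0]]
wrist_force: [-0.3, 0.7, -0.1]
gripper_width: 1.001
gripper_force: 0.0
```

```bash
python3 look.py p2 wrist,top,side wide_cup,narrow_cup,varnish_bottle,mixer,mixer_seat
```

```text
wrist wide_cup [(0.61, [248.7, 164.7], [0.574, 0.284, 0.0])] [(0.82, [223.0, 145.0, 46.0, 49.0])]
wrist narrow_cup [] []
wrist varnish_bottle [(0.66, [311.5, 237.3], [0.42, 0.246, 0.0])] [(0.55, [305.0, 231.0, 18.0, 11.0])]
wrist mixer [(0.79, [453.6, 123.6], [0.493, -0.016, 0.0])] [(0.66, [404.0, 54.0, 104.0, 137.0])]
wrist mixer_seat [] [(0.6, [479.0, 95.0, 33.0, 62.0])]
top wide_cup [(0.46, [177.6, 156.9], [0.577, 0.282, 0.0])] []
top narrow_cup [(0.61, [334.3, 190.4], [0.464, -0.239, 0.0])] [(0.53, [331.0, 182.0, 21.0, 14.0])]
top varnish_bottle [(0.49, [187.5, 207.3], [0.409, 0.248, 0.0])] [(0.6, [256.0, 163.0, 29.0, 24.0]), (0.41, [184.0, 199.0, 9.0, 11.0])]
top mixer [(0.83, [267.8, 181.5], [0.494, -0.018, 0.0])] [(0.71, [151.0, 227.0, 9.0, 13.0]), (0.6, [248.0, 159.0, 42.0, 48.0])]
top mixer_seat [(0.85, [270.2, 180.6], [0.497, -0.026, 0.0])] [(0.57, [253.0, 166.0, 30.0, 22.0])]
side wide_cup [(0.87, [238.5, 190.6], [0.564, 0.277, 0.0]), (0.2, [208.3, 205.6], [0.42, 0.238, 0.0])] [(0.78, [229.0, 174.0, 20.0, 21.0])]
side narrow_cup [(0.93, [319.1, 279.1], [0.456, -0.26, 0.0])
[... 559 characters left out ...]
p.float64(1.5), np.float64(3.7), np.float64(5.1)]
narrow_cup ['p2top', 'p2side'] [ 0.46725674 -0.24403291 -0.01533639] [np.float64(3.3), np.float64(3.3)]
varnish_bottle ['p1wrist', 'p2wrist', 'p2top', 'p2side'] [ 0.4173443   0.24471631 -0.00679667] [np.float64(4.8), np.float64(1.3), np.float64(9.5), np.float64(5.9)]
mixer ['p2wrist', 'p2top', 'p2side'] [ 0.49046002 -0.01764278 -0.00621689] [np.float64(2.0), np.float64(3.9), np.float64(5.1)]
mixer_seat ['p2top', 'p2side'] [ 0.48465698 -0.01963671  0.11631585] [np.float64(1.9), np.float64(1.9)]
[0.5669 0.2794 0.2324] [[0.893, -0.451, 0.0], [-0.451, -0.893, -0.0], [0.0, 0.0, -1.0]] 4.0333 [-0.21947736  0.35037685  0.01812936] 0.9969537791123994
```

View pics/p2_wrist.png

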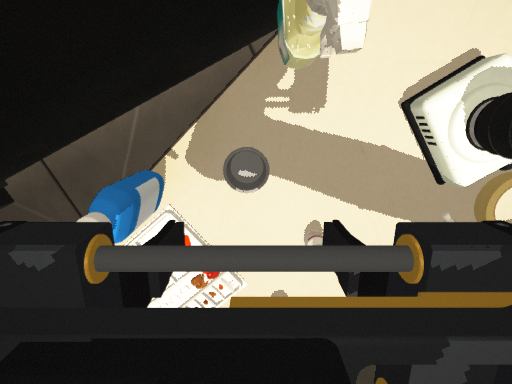

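The wrist view shows the wide cup's rim centred near (246,169), mouth up. The soap bottle's pump is near (100,215), left of the gripper, and the mixer is at the right edge. To locate the cup precisely I'll fit its silhouette.

```bash
cat > fit.py <<'E'
from h import *
from scipy.optimize import minimize
SH={"wide_cup":[(0,.0285),(.046,.0315)],"narrow_cup":[(0,.021),(.056,.024)],"varnish_bottle":[(0,.0155),(.044,.0155),(.066,.010)],
    "mixer_seat":[(-.008,.04),(.026,.04)]}
a=np.linspace(0,2*np.pi,40)
def sil(c,t,p):
    m=np.zeros((384*4,512*4),np.uint8);L=SH[t]
    for (h0,r0),(h1,r1) in zip(L[:-1],L[1:]):
        P=[proj(c,[p[0]+R*np.cos(x),p[1]+R*np.sin(x),p[2]+h]) for h,R in((h0,r0),(h1,r1)) for x in a]
        cv2.fillConvexPoly(m,cv2.convexHull((np.array(P)*4+2).astype(np.int32)),1)
    return cv2.resize(m.astype(np.float32),(512,384),interpolation=cv2.INTER_AREA)
def fit(views,t,p0,freez=True):
    # views: list of (capture, region)
    def f(q):
        p=[q[0],q[1],q[2] if freez else p0[2]];s=0
        for c,g in views:
            m=sil(c,t,p);s+=1-np.minimum(m,g).sum()/np.maximum(m,g).sum()
        return s/len(views)
    b=None
    n=3 if freez else 2
    S=np.vstack([np.zeros(n)]+[np.eye(n)[i]*.012 for i in range(n)])+np.array(p0)[:n]
    o=minimize(f,p0[:n],method="Nelder-Mead",options=dict(initial_simplex=S,xatol=1e-4,fatol=1e-4,maxiter=120))
    return o.x,o.fun
def shoot(cam,t,tag=None):
    c=imaging.capture(cam);g=models.cut_out(c,t)
    if tag: cv2.imwrite(f"pics/{tag}.png",c["frame"])
    return c,g
E
python3 - <<'E'
from fit import *
import pickle
c,g=shoot("wrist","wide_cup");v=[(c,g[0]["region"].astype(np.float32))]
print(fit(v,"wide_cup",[.574,.284,0],False))
c2,g2=shoot("side","wide_cup");v2=[(c2,g2[0]["region"].astype(np.float32))]
print(fit(v2,"wide_cup",[.574,.284,0],False),fit(v+v2,"wide_cup",[.574,.284,0]))
for z in(0,.1,.2): print("soap",z,atz(*ray(c,(100/512,215/384)),z))
pickle.dump((v,v2),open("wc.pkl","wb"))
c,g=shoot("side","mixer_seat");print(fit([(c,g[0]["region"].astype(np.float32))],"mixer_seat",[.488,-.018,.116],False))
c2,g2=shoot("top","mixer_seat");
for q in g2[:2]: print(q["extent"],fit([(c2,q["region"].astype(np.float32))],"mixer_seat",[.488,-.018,.116],False))
E
```

```text
(array([0.57524225, 0.28680087]), np.float64(0.03152930736541748))
(array([0.5739087 , 0.28565376]), np.float64(0.04735153913497925)) (array([ 0.57487323,  0.28713107, -0.00114657]), np.float64(0.03967961668968201))
soap 0 [0.60944215 0.53609804 0.        ]
soap 0.1 [0.61438504 0.46826588 0.1       ]
soap 0.2 [0.61932794 0.40043372 0.2       ]
(array([ 0.48612281, -0.02499223]), np.float64(0.15343713760375977))
[0.4998, 0.432, 0.0572, 0.0604] (array([ 0.4949162 , -0.01454601]), np.float64(0.06094002723693848))
```

```bash
python3 - <<'E'
from h import *
c=imaging.capture("side");cv2.imwrite("pics/s2.png",cv2.resize(c["frame"][100:260,160:380],(770,560)))
t=imaging.capture("top");cv2.imwrite("pics/t2.png",cv2.resize(t["frame"][80:240,80:300],(770,560)))
print(atz(*ray(c,(226/512,173/384)),0))
for z in(0,.1,.2):print(z,atz(*ray(t,(122/512,143/384)),z),atz(*ray(t,(113/512,135/384)),z),atz(*ray(c,(225/512,125/384)),z))
E
```

```text
[0.60786577 0.43420407 0.        ]
0 [0.6241245  0.46826416 0.        ] [0.651179   0.49871453 0.        ] [0.92109253 0.95784706 0.        ]
0.1 [0.60653403 0.43999423 0.1       ] [0.63178608 0.46841592 0.1       ] [0.75689077 0.68280092 0.1       ]
0.2 [0.58894355 0.41172429 0.2       ] [0.61239317 0.4381173  0.2       ] [0.59268902 0.40775478 0.2       ]
```

View pics/t2.png

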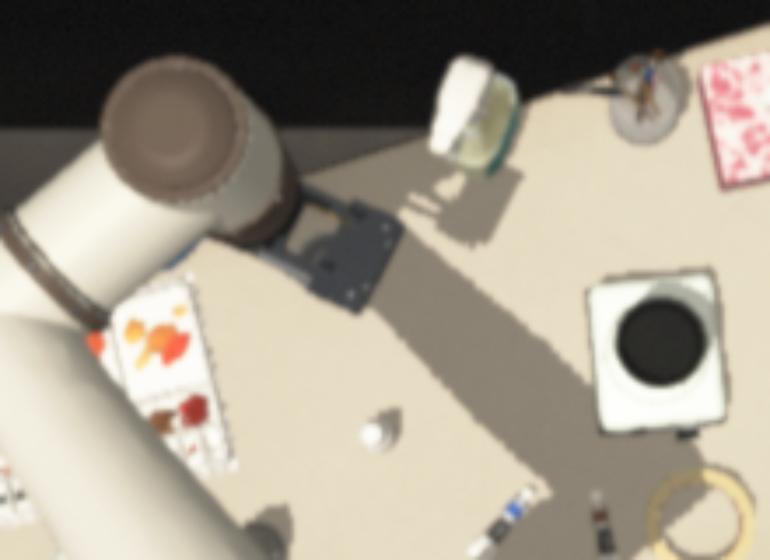

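The soap bottle stands at about (0.605, 0.435), 0.2 m tall, so I'll turn the gripper 46° to keep its body clear of it. The crop shows the bottle upright at (377,435) and the mixer head at (660,340).

>>> apply_moves([
  [[0.004,-0.01,0.0],6.5],
  [[0,0,0.01],6.5],
  [[0,0,0.02],6.5],
  [[0,0,0.025],6.5],
  [[0,0,0.025],6.5],
])

```text
time_s: 4.95
tcp_pos: [0.5752, 0.2868, 0.1521]
ee_rot: [[0.506, -0.863, 0.001], [-0.863, -0.506, 0.001], [-0.0, -0.002, -1.0]]
wrist_force: [-0.0, -0.1, 0.2]
gripper_width: 1.0
gripper_force: 0.0
```

>>> apply_moves([
  [[0,0,0.025],6.5],
  [[0,0,0.02],6.5],
  [[0,0,0.005],0],
  [[0,0,0],0],
])

```text
time_s: 5.28
tcp_pos: [0.5741, 0.2858, 0.1006]
ee_rot: [[0.307, -0.952, -0.003], [-0.952, -0.307, -0.003], [0.002, 0.004, -1.0]]
wrist_force: [0.9, 0.2, 0.2]
gripper_width: 1.0
gripper_force: 0.0
```

```bash
cat > st.py <<'E'
from h import *; import sys
s=r.sense();R=np.array(s["ee_rot"]);p=np.array(s["tcp_pos"]);print(s["time_s"],np.round(p,4),np.round(R,3).tolist(),np.round(s["wrist_force"],1),s["gripper_width"])
if len(sys.argv)>3: print("to go (tool)",np.round(R.T@(np.array(list(map(float,sys.argv[1:4])))-p),4))
E
python3 st.py .575 .287 .030
```

```text
5.2833 [0.5741 0.2858 0.1006] [[0.307, -0.952, -0.003], [-0.952, -0.307, -0.003], [0.002, 0.004, -1.0]] [0.9 0.2 0.2] 1.0001904499151149
to go (tool) [-0.001  -0.0014  0.0706]
```

>>> apply_moves([
  [[0,-0.001,0.03],0],
  [[0,0,0.03],0],
  [[0,0,0.01],0],
  [[0,0,0],0],
])

```text
time_s: 5.62
tcp_pos: [0.5749, 0.286, 0.0307]
ee_rot: [[0.305, -0.952, -0.003], [-0.952, -0.305, -0.003], [0.002, 0.004, -1.0]]
wrist_force: [0.4, -0.9, 0.8]
gripper_width: 1.001
gripper_force: 0.0
```

>>> apply_moves([
  [[0,0,0],0],
  [[0,0,0],0],
  [[0,0,0],0],
  [[0,0,0],0],
  [[0,0,0],0],
], hand=0.05)

```text
time_s: 6.03
tcp_pos: [0.5764, 0.2872, 0.0336]
ee_rot: [[0.304, -0.953, 0.002], [-0.953, -0.304, 0.001], [-0.001, -0.002, -1.0]]
wrist_force: [-1.0, -0.2, -0.9]
gripper_width: 0.709
gripper_force: 0.0
```

>>> apply_moves([
  [[0,0,0],0],
  [[0,0,0],0],
  [[0,0,-0.03],0],
  [[0,0,-0.03],0],
  [[0,0,-0.035],0],
])

```text
time_s: 6.45
tcp_pos: [0.5749, 0.2861, 0.1269]
ee_rot: [[0.304, -0.953, -0.003], [-0.953, -0.304, -0.002], [0.001, 0.004, -1.0]]
wrist_force: [-0.2, 0.8, -0.5]
gripper_width: 0.582
gripper_force: 0.0
```

```bash
python3 - <<'E'
from h import *
a=imaging.capture("wrist")["frame"];b=imaging.capture("side")["frame"][140:260,160:320]
cv2.imwrite("pics/g1.png",np.hstack([cv2.resize(a,(400,300)),cv2.resize(b,(400,300))]))
E
python3 st.py
```

```text
6.55 [0.5798 0.2891 0.1347] [[0.305, -0.952, 0.012], [-0.952, -0.305, 0.007], [-0.003, -0.013, -1.0]] [1.3 0.3 0.9] 0.576508241772859
```

View pics/g1.png

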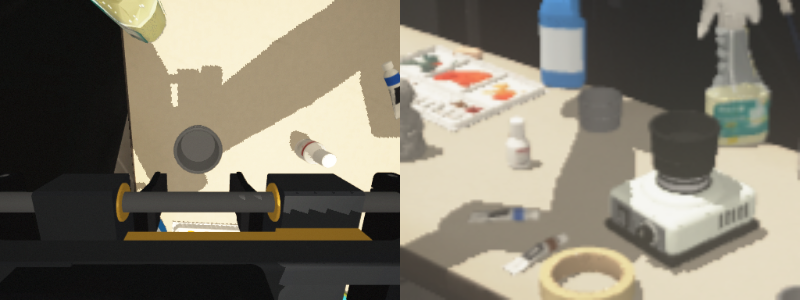

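```bash
python3 - <<'E'
from fit import *
for cam in("wrist","side"):
    c,g=shoot(cam,"wide_cup");print(cam,[round(q["confidence"],2) for q in g],[fit([(c,q["region"].astype(np.float32))],"wide_cup",[.575,.287,0],False) for q in g[:1]])
    s=r.sense();print(proj(c,s["tcp_pos"]),s["tcp_pos"])
cv2.imwrite("pics/g2.png",cv2.resize(c["frame"][100:220,160:320],(800,600)))
E
```

```text
wrist [0.92] [(array([0.57462295, 0.28675175]), np.float64(0.038476407527923584))]
[259.22928835 216.01561348] [0.57622363 0.28726167 0.12872954]
side [0.6] [(array([0.57276208, 0.28516766]), np.float64(0.055500686168670654))]
[239.5252904  155.62782551] [0.57502807 0.28631405 0.12618054]
```

View pics/g2.png

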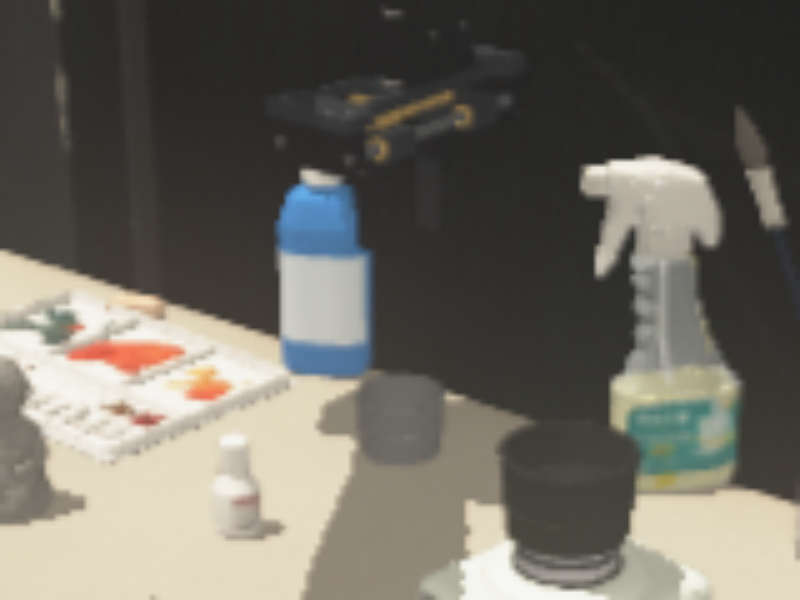

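The cup didn't move, so the fingers closed above it. The visible tips seem to sit about 30–40 mm above the reported TCP, so I'll check how the tips' height changes with opening.

```bash
python3 - <<'E'
from h import *
np.save("w50.npy",imaging.capture("wrist")["frame"])
np.save("s50.npy",imaging.capture("side")["frame"])
E
```

>>> apply_moves([
  [[0,0,0],0],
  [[0,0,0],0],
  [[0,0,0],0],
  [[0,0,0],0],
  [[0,0,0],0],
], hand=0)

```text
time_s: 7.27
tcp_pos: [0.5759, 0.2868, 0.1272]
ee_rot: [[0.304, -0.953, -0.0], [-0.953, -0.304, -0.0], [0.0, 0.0, -1.0]]
wrist_force: [0.4, 0.1, 0.9]
gripper_width: 0.282
gripper_force: 0.0
```

>>> apply_moves([
  [[0,0,0],0],
  [[0,0,0],0],
  [[0,0,0],0],
  [[0,0,0],0],
  [[0,0,0],0],
])

```text
time_s: 7.68
tcp_pos: [0.5759, 0.2868, 0.1274]
ee_rot: [[0.304, -0.953, 0.0], [-0.953, -0.304, 0.0], [-0.0, -0.0, -1.0]]
wrist_force: [-0.0, -0.0, -0.2]
gripper_width: 0.007
gripper_force: 0.0
```

```bash
python3 - <<'E'
from h import *
w=imaging.capture("wrist");s=imaging.capture("side");S=r.sense();np.save("w0.npy",w["frame"]);np.save("s0.npy",s["frame"])
p=np.array(S["tcp_pos"]);R=np.array(S["ee_rot"])
print(S["time_s"],p,S["gripper_width"])
for h in(0,.02,.04): print(h,proj(w,p-R[:,2]*h),proj(s,p-R[:,2]*h))
A=[cv2.resize(x[170:270,160:360],(400,200)) for x in(np.load("w50.npy"),w["frame"])]
B=[cv2.resize(cv2.convertScaleAbs(x[110:170,200:280],alpha=3,beta=20),(400,300)) for x in(np.load("s50.npy"),s["frame"])]
cv2.imwrite("pics/f.png",np.vstack([np.hstack(A),np.hstack(B)]))
E
```

```text
7.7833 [0.57588039 0.28682108 0.12733781] 0.003970414162548877
0 [253.93539458 219.49130768] [239.65101717 155.21618081]
0.02 [254.00148656 229.82311593] [239.60212374 149.71497775]
0.04 [254.08287651 242.5463752 ] [239.5526559  144.14914427]
```

View pics/f.png

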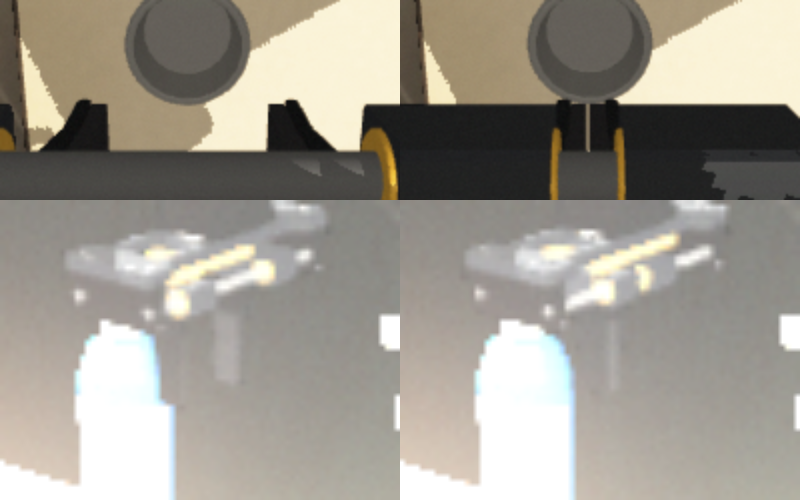

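Wrist and side views agree: the real fingertips are about 27 mm above the reported TCP at any opening. Going down to TCP z≈0.003 is safe whichever is right, so I'll grasp there.

>>> apply_moves([
  [[0,0,0],0],
  [[0,0,0],0],
  [[0,0,0],0],
  [[0,0,0],0],
  [[0,0,0],0],
], hand=0.087)

```text
time_s: 8.2
tcp_pos: [0.5759, 0.2868, 0.1273]
ee_rot: [[0.304, -0.953, -0.0], [-0.953, -0.304, 0.0], [-0.0, 0.0, -1.0]]
wrist_force: [-1.0, -0.6, 0.5]
gripper_width: 0.301
gripper_force: 0.0
```

>>> apply_moves([
  [[0,0,0],0],
  [[0,0,0],0],
  [[0,0,0],0],
  [[0,0,0],0],
  [[0,0,0.02],0],
])

```text
time_s: 8.62
tcp_pos: [0.5787, 0.2885, 0.1116]
ee_rot: [[0.305, -0.952, 0.008], [-0.952, -0.305, 0.005], [-0.002, -0.009, -1.0]]
wrist_force: [0.4, 0.4, -0.0]
gripper_width: 0.685
gripper_force: 0.0
```

>>> apply_moves([
  [[0,0,0.03],0],
  [[0,0,0.03],0],
  [[0,0,0.025],0],
  [[0,0,0.012],0],
  [[0,0,0.006],0],
])

```text
time_s: 9.03
tcp_pos: [0.5749, 0.286, 0.0021]
ee_rot: [[0.304, -0.953, -0.003], [-0.953, -0.304, -0.002], [0.001, 0.004, -1.0]]
wrist_force: [0.5, -0.8, 0.1]
gripper_width: 0.983
gripper_force: 0.0
```

>>> apply_moves([
  [[0,0,0],0],
  [[0,0,0],0],
  [[0,0,0],0],
  [[0,0,0],0],
  [[0,0,0],0],
], hand=0.02)

```text
time_s: 9.45
tcp_pos: [0.5764, 0.2873, 0.0059]
ee_rot: [[0.304, -0.953, 0.002], [-0.953, -0.304, 0.001], [-0.001, -0.002, -1.0]]
wrist_force: [-2.2, 1.2, 4.4]
gripper_width: 0.709
gripper_force: 30.2
```

>>> apply_moves([
  [[0,0,0],0],
  [[0,0,0],0],
])

```text
time_s: 9.62
tcp_pos: [0.5764, 0.2872, 0.0059]
ee_rot: [[0.304, -0.953, 0.002], [-0.953, -0.304, 0.001], [-0.0, -0.002, -1.0]]
wrist_force: [-1.9, -0.0, 6.0]
gripper_width: 0.712
gripper_force: 30.0
```

>>> apply_moves([
  [[0,0,-0.02],0],
  [[0,0,-0.04],0],
  [[0,0,-0.04],0],
  [[0,0,-0.04],0],
  [[0,0,-0.04],0],
])

```text
time_s: 10.03
tcp_pos: [0.5755, 0.2866, 0.1861]
ee_rot: [[0.304, -0.953, -0.0], [-0.953, -0.304, 0.0], [-0.0, 0.0, -1.0]]
wrist_force: [0.4, 0.5, -0.8]
gripper_width: 0.711
gripper_force: 30.0
```

>>> apply_moves([
  [[0.026,0.017,-0.01],0],
  [[0.026,0.017,0],0],
  [[0.026,0.017,0],0],
  [[0.026,0.017,0],0],
  [[0,0,0],0],
])

```text
time_s: 10.45
tcp_pos: [0.5405, 0.1629, 0.1947]
ee_rot: [[0.3, -0.954, -0.002], [-0.954, -0.3, -0.001], [0.0, 0.002, -1.0]]
wrist_force: [-0.3, 0.1, -0.5]
gripper_width: 0.71
gripper_force: 30.0
```

```bash
cat >> fit.py <<'E'
SH["head"]=[(.026,.0345),(.0265,.0345)]
E
cat > ms.py <<'E'
from fit import *;import sys,pickle,os
tag=sys.argv[1];V=pickle.load(open("mv.pkl","rb")) if os.path.exists("mv.pkl") else []
cams=sys.argv[2].split(",")
for cam in cams:
    c,g=shoot(cam,"mixer_seat",tag+cam);o=models.place_of(c,"mixer_seat")
    print(cam,[(round(q["confidence"],2),np.round(np.array(q["extent"])*[512,384,512,384])) for q in g[:2]],[(round(x["confidence"],2),np.round(np.array(x["at"])*[512,384]),np.round(atz(*ray(c,x["at"]),.116),4)) for x in o[:2]])
    if g:
        v=(c,g[0]["region"].astype(np.float32));V.append(v);f=fit([v],"mixer_seat",[.49,-.018,.116],False);print(f)
        x=cv2.resize(c["frame"],None,fx=1,fy=1);x[...,2]=np.maximum(x[...,2],(g[0]["region"]*120).astype(np.uint8));cv2.imwrite(f"pics/{tag}{cam}m.png",x)
    o=models.place_of(c,"mixer");print("mixer",[(round(x["confidence"],2),np.round(atz(*ray(c,x["at"]),0),4)) for x in o[:2]])
pickle.dump(V,open("mv.pkl","wb"))
E
python3 ms.py m1 wrist;python3 st.py .49 -.018 .2
```

```text
wrist [(0.62, array([318.,   0., 111.,  67.]))] [(0.73, array([251., 217.]), array([0.535 , 0.1885, 0.116 ])), (0.58, array([368.,  17.]), array([ 0.4932, -0.0174,  0.116 ]))]
(array([ 0.49378427, -0.01522483]), np.float64(0.028706729412078857))
mixer [(0.97, array([ 0.4959, -0.0147,  0.    ]))]
10.65 [0.5431 0.1676 0.1944] [[0.304, -0.953, 0.001], [-0.953, -0.304, 0.0], [-0.0, -0.001, -1.0]] [0.9 0.2 0.3] 0.7103015551194662
to go (tool) [ 0.1607  0.107  -0.0057]
```

>>> apply_moves([
  [[0.032,0.0204,0],0],
  [[0.032,0.0204,0],0],
  [[0.032,0.0204,0],0],
  [[0.032,0.0204,0],0],
  [[0.0315,0.0205,0],0],
])

```text
time_s: 11.07
tcp_pos: [0.494, -0.0163, 0.1942]
ee_rot: [[0.306, -0.952, 0.0], [-0.952, -0.306, 0.0], [0.0, -0.0, -1.0]]
wrist_force: [0.5, -0.4, -1.0]
gripper_width: 0.706
gripper_force: 30.0
```

>>> apply_moves([
  [[0,0,0],0],
  [[0,0,0],0],
])

```text
time_s: 11.23
tcp_pos: [0.4941, -0.0166, 0.1943]
ee_rot: [[0.302, -0.953, 0.0], [-0.953, -0.302, 0.0], [-0.0, -0.0, -1.0]]
wrist_force: [0.4, 1.0, -1.0]
gripper_width: 0.708
gripper_force: 30.0
```

```bash
python3 st.py .4943 -.0153 .122; python3 - <<'E'
from fit import *
V=[]
for cam in("side","wrist"):
    c,g=shoot(cam,"wide_cup","h1"+cam);o=models.place_of(c,"wide_cup")
    print(cam,[(round(q["confidence"],2),np.round(np.array(q["extent"])*[512,384,512,384])) for q in g[:2]],[(round(x["confidence"],2),np.round(np.array(x["at"])*[512,384]),np.round(atz(*ray(c,x["at"]),.188),4)) for x in o[:2]])
    print("expect",proj(c,[.4943,-.0153,.188]),proj(c,[.4943,-.0153,.234]))
    if g: V.append((c,g[0]["region"].astype(np.float32)));print(fit(V[-1:],"wide_cup",[.4943,-.0153,.188],cam=="side"))
c=imaging.capture("side")
cv2.imwrite("pics/h.png",cv2.resize(c["frame"][130:250,220:330],(770,600)))
E
```

```text
11.2333 [ 0.4941 -0.0166  0.1943] [[0.302, -0.953, 0.0], [-0.953, -0.302, 0.0], [-0.0, -0.0, -1.0]] [ 0.4  1.  -1. ] 0.7081331194439824
to go (tool) [-0.0012 -0.0005  0.0723]
side [(0.64, array([258., 155.,  31.,  26.])), (0.39, array([151., 170.,  21.,  33.]))] [(0.81, array([273., 177.]), array([ 0.4789, -0.0311,  0.188 ]))]
expect [274.24013425 173.69636343] [274.68112914 158.15012858]
(array([ 0.49952682, -0.00843792,  0.1828605 ]), np.float64(0.2174188494682312))
wrist [(0.58, array([203., 181., 104., 110.]))] [(0.86, array([254., 216.]), array([ 0.4949, -0.0151,  0.188 ]))]
expect [254.67459615 216.21196815] [255.02943521 241.84713871]
(array([ 0.49499059, -0.0143439 ]), np.float64(0.3116338849067688))
```

View pics/h.png

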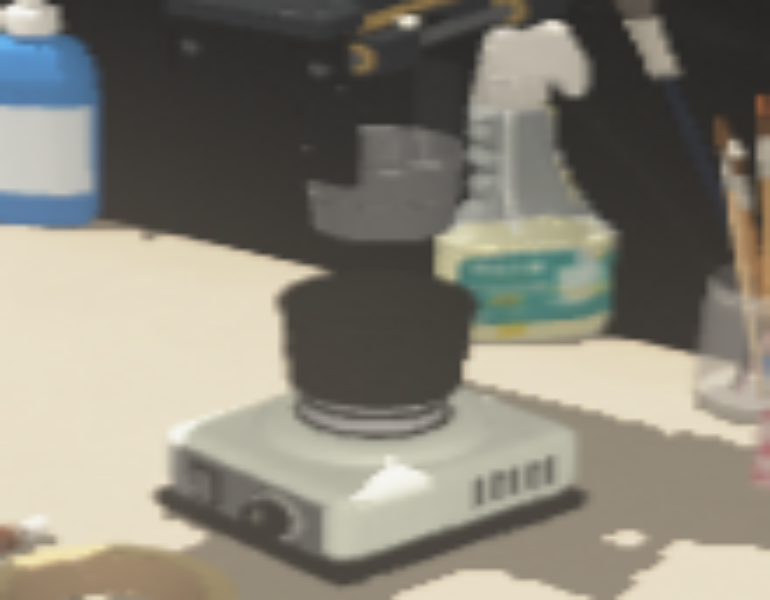

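The side picture shows the cup held upright: body centre near column 386 of the crop, against 376 for the head (about 2 mm off after perspective), with the foot about 45 mm above the rim. I'll nudge it by 2 mm and lower.

>>> apply_moves([
  [[-0.002,0,0.01],0],
  [[0,0,0.015],0],
  [[0,0,0.015],0],
  [[0,0,0.01],0],
  [[0,0,0.008],0],
])

```text
time_s: 12.0
tcp_pos: [0.4926, -0.0138, 0.1347]
ee_rot: [[0.304, -0.953, -0.002], [-0.953, -0.304, -0.0], [-0.0, 0.002, -1.0]]
wrist_force: [-0.5, 0.3, -0.6]
gripper_width: 0.706
gripper_force: 30.0
```

>>> apply_moves([
  [[0,0,0.006],0],
  [[0,0,0.004],0],
  [[0,0,0.002],0],
  [[0,0,0],0],
])

```text
time_s: 12.33
tcp_pos: [0.4934, -0.014, 0.1242]
ee_rot: [[0.304, -0.953, -0.0], [-0.953, -0.304, -0.0], [0.0, 0.0, -1.0]]
wrist_force: [0.5, 0.4, -1.2]
gripper_width: 0.711
gripper_force: 30.0
```

>>> apply_moves([
  [[0,0,0.002],0],
  [[0,0,0],0],
])

```text
time_s: 12.5
tcp_pos: [0.4935, -0.014, 0.1225]
ee_rot: [[0.304, -0.953, 0.001], [-0.953, -0.304, 0.0], [-0.0, -0.001, -1.0]]
wrist_force: [0.2, -0.1, -1.4]
gripper_width: 0.706
gripper_force: 30.0
```

>>> apply_moves([
  [[0,0,0],0],
  [[0,0,0],0],
  [[0,0,0],0],
  [[0,0,0],0],
  [[0,0,0],0],
], hand=0.087)

```text
time_s: 12.92
tcp_pos: [0.4935, -0.014, 0.1226]
ee_rot: [[0.304, -0.953, 0.0], [-0.953, -0.304, 0.0], [0.0, -0.0, -1.0]]
wrist_force: [0.3, -0.6, -0.7]
gripper_width: 0.966
gripper_force: 0.0
```

>>> apply_moves([
  [[0,0,-0.04],0],
  [[0,0,-0.04],0],
  [[0,0,-0.04],0],
  [[0,0,0],0],
])

```text
time_s: 13.25
tcp_pos: [0.4984, -0.0139, 0.2514]
ee_rot: [[0.305, -0.952, 0.018], [-0.952, -0.305, 0.001], [0.004, -0.017, -1.0]]
wrist_force: [1.8, -0.1, 0.9]
gripper_width: 0.997
gripper_force: 0.0
```

```bash
python3 - <<'E'
from fit import *
for cam in("wrist","side","top"):
    c,g=shoot(cam,"wide_cup","s1"+cam);o=models.place_of(c,"wide_cup")
    print(cam,[(round(q["confidence"],2),np.round(np.array(q["extent"])*[512,384,512,384])) for q in g[:2]],[(round(x["confidence"],2),np.round(np.array(x["at"])*[512,384]),np.round(atz(*ray(c,x["at"]),.116),4)) for x in o[:2]])
    print("expect rim",proj(c,[.494,-.015,.162]))
    SH["wide_cup"]=[(.026,.030),(.046,.0315)]
    if g: print(fit([(c,g[0]["region"].astype(np.float32))],"wide_cup",[.494,-.015,.116],cam=="side"))
    g,o=models.cut_out(c,"mixer_seat"),models.place_of(c,"mixer_seat")
    print("seat",[(round(q["confidence"],2),np.round(np.array(q["extent"])*[512,384,512,384])) for q in g[:2]],[np.round(atz(*ray(c,x["at"]),.116),4) for x in o[:1]])
c0=cv2.imread("pics/s1side.png");c1=cv2.imread("pics/s1wrist.png")
cv2.imwrite("pics/s1.png",np.hstack([cv2.resize(c0[150:240,230:320],(400,400)),cv2.resize(c1[80:280,160:360],(400,400))]))
E
python3 st.py
```

```text
wrist [(0.81, array([229., 159.,  61.,  63.]))] [(0.97, array([257., 182.]), array([ 0.4959, -0.0132,  0.116 ]))]
expect rim [259.48599665 190.67736647]
(array([ 0.49382029, -0.01420807]), np.float64(0.02863943576812744))
seat [] []
side [(0.73, array([262., 180.,  25.,  17.]))] [(0.84, array([273., 196.]), array([ 0.495 , -0.0111,  0.116 ]))]
expect rim [273.84631859 182.24549858]
(array([ 0.49679394, -0.00982322,  0.10998296]), np.float64(0.05420053005218506))
seat [(0.57, array([256., 190.,  30.,  23.]))] [array([ 0.491 , -0.0099,  0.116 ])]
top [(0.47, array([263., 181.,  14.,   4.]))] [(0.36, array([272., 180.]), array([ 0.4893, -0.0254,  0.116 ]))]
expect rim [268.96212659 176.58625945]
(array([ 0.47656122, -0.01788226]), np.float64(0.9077245593070984))
seat [(0.27, array([320., 137.,  25.,  21.])), (0.19, array([141., 230.,  21.,  17.]))] [array([ 0.4865, -0.0158,  0.116 ])]
14.0 [ 0.4933 -0.014   0.2422] [[0.304, -0.953, -0.0], [-0.953, -0.304, -0.0], [0.0, 0.0, -1.0]] [-0.6  0.5 -1.2] 0.998602719912747
```

View pics/s1.png

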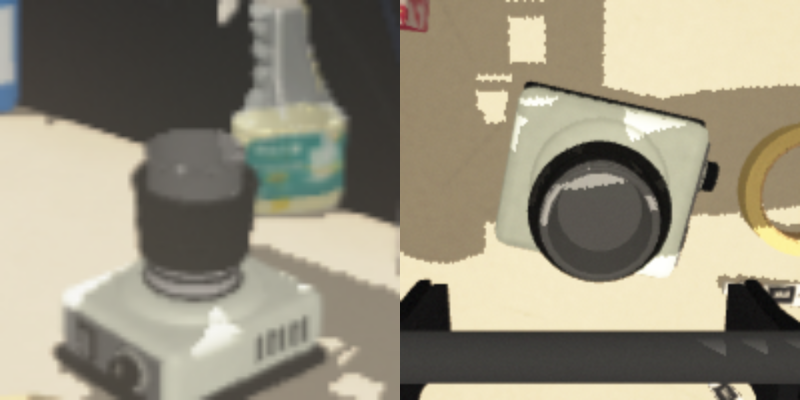

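The wide cup sits upright and concentric in the head: side crop about (195,150), wrist crop about (600,220). Next, the narrow cup.

>>> apply_moves([
  [[0.037,0.018,0],0],
  [[0.037,0.018,0],0],
  [[0.037,0.018,0],0],
  [[0.037,0.018,0],0],
  [[0.037,0.018,0],0],
])

```text
time_s: 14.42
tcp_pos: [0.4634, -0.2193, 0.2427]
ee_rot: [[0.305, -0.952, 0.001], [-0.952, -0.305, -0.0], [0.0, -0.001, -1.0]]
wrist_force: [2.1, -0.2, 0.3]
gripper_width: 0.996
gripper_force: 0.0
```

>>> apply_moves([
  [[0,0,0],0],
  [[0,0,0],0],
])

```text
time_s: 14.58
tcp_pos: [0.4631, -0.2196, 0.2421]
ee_rot: [[0.3, -0.954, -0.0], [-0.954, -0.3, 0.0], [-0.0, 0.0, -1.0]]
wrist_force: [0.4, 0.4, 0.7]
gripper_width: 1.003
gripper_force: 0.0
```

```bash
python3 - <<'E'
from fit import *
V=[]
for cam in("wrist","side"):
    c,g=shoot(cam,"narrow_cup","n1"+cam);o=models.place_of(c,"narrow_cup")
    print(cam,[(round(q["confidence"],2),np.round(np.array(q["extent"])*[512,384,512,384])) for q in g[:2]],[(round(x["confidence"],2),np.round(atz(*ray(c,x["at"]),0),4)) for x in o[:2]])
    if g: V.append((c,g[0]["region"].astype(np.float32)));print(fit(V[-1:],"narrow_cup",[.466,-.24,0],False))
    o=models.place_of(c,"figure_tall");print("fig",[(round(x["confidence"],2),np.round(atz(*ray(c,x["at"]),0),4)) for x in o[:2]])
if len(V)>1: print(fit(V,"narrow_cup",[.466,-.24,0]))
E
python3 st.py .466 -.24 .013
```

```text
wrist [(0.67, array([242., 135.,  37.,  31.])), (0.41, array([151., 241.,  99.,  67.]))] [(0.93, array([ 0.4571, -0.2552,  0.    ]))]
(array([ 0.46054636, -0.25272476]), np.float64(0.0324397087097168))
fig [(0.74, array([ 0.601 , -0.2226,  0.    ]))]
side [(0.76, array([310., 253.,  20.,  30.]))] [(0.84, array([ 0.459 , -0.2524,  0.    ]))]
(array([ 0.46091147, -0.25381674]), np.float64(0.09487879276275635))
fig [(0.65, array([ 0.6118, -0.2169,  0.    ]))]
(array([ 0.46052797, -0.25270282, -0.00047512]), np.float64(0.06354838609695435))
14.9833 [ 0.4642 -0.2166  0.2425] [[0.306, -0.952, 0.0], [-0.952, -0.306, -0.0], [0.0, -0.0, -1.0]] [ 0.9 -0.8  1. ] 1.0024654366990629
to go (tool) [0.0228 0.0055 0.2295]
```

>>> apply_moves([
  [[0.0327,0.0143,0],0],
  [[0,0,0.01],-7.1],
  [[0,0,0.02],-7.1],
  [[0,0,0.02],-7.1],
  [[0,0,0.02],-7.1],
])

```text
time_s: 15.4
tcp_pos: [0.4605, -0.2527, 0.1718]
ee_rot: [[0.725, -0.688, 0.001], [-0.688, -0.725, -0.0], [0.001, -0.001, -1.0]]
wrist_force: [-0.1, 0.4, -0.8]
gripper_width: 1.0
gripper_force: 0.0
```

>>> apply_moves([
  [[0,0,0.02],-7.1],
  [[0,0,0.02],-7.1],
  [[0,0,0.02],-7.1],
  [[0,0,0.02],-7.1],
  [[0,0,0],0],
])

```text
time_s: 15.82
tcp_pos: [0.4574, -0.2516, 0.0886]
ee_rot: [[0.964, -0.265, -0.008], [-0.265, -0.964, 0.003], [-0.008, -0.001, -1.0]]
wrist_force: [-1.0, -0.0, 0.0]
gripper_width: 0.998
gripper_force: 0.0
```

```bash
python3 - <<'E'
from fit import *
c,g=shoot("wrist","narrow_cup","n2")
print([(round(q["confidence"],2),np.round(np.array(q["extent"])*[512,384,512,384])) for q in g[:2]],fit([(c,g[0]["region"].astype(np.float32))],"narrow_cup",[.4605,-.2528,0],False) if g else 0)
E
python3 st.py .4605 -.2528 .013
```

```text
[(0.72, array([224., 170.,  58.,  58.]))] (array([ 0.46057753, -0.25309657]), np.float64(0.03614264726638794))
15.9167 [ 0.4604 -0.2529  0.0924] [[0.963, -0.269, -0.001], [-0.269, -0.963, -0.0], [-0.001, 0.001, -1.0]] [ 1.1 -0.7  0.6] 0.995027263316772
to go (tool) [ 0.0002 -0.0001  0.0794]
```

>>> apply_moves([
  [[0,0,0.035],0],
  [[0,0,0.03],0],
  [[0,0,0.014],0],
  [[0,0,0],0],
  [[0,0,0],0],
])

```text
time_s: 16.33
tcp_pos: [0.4614, -0.2534, 0.0145]
ee_rot: [[0.963, -0.268, 0.001], [-0.268, -0.963, -0.001], [0.002, 0.0, -1.0]]
wrist_force: [1.8, 0.7, 0.3]
gripper_width: 1.0
gripper_force: 0.0
```

>>> apply_moves([
  [[0,0,0],0],
  [[0,0,0],0],
  [[0,0,0],0],
  [[0,0,0],0],
  [[0,0,0],0],
], hand=0.01)

```text
time_s: 16.75
tcp_pos: [0.4606, -0.2532, 0.0141]
ee_rot: [[0.964, -0.267, 0.001], [-0.267, -0.964, -0.0], [0.001, -0.0, -1.0]]
wrist_force: [-0.3, -0.6, -0.0]
gripper_width: 0.705
gripper_force: 0.0
```

>>> apply_moves([
  [[0,0,0],0],
  [[0,0,0],0],
  [[0,0,0],0],
  [[0,0,0],0],
  [[0,0,0],0],
])

```text
time_s: 17.17
tcp_pos: [0.4603, -0.2531, 0.0135]
ee_rot: [[0.964, -0.267, 0.0], [-0.267, -0.964, -0.0], [0.0, 0.0, -1.0]]
wrist_force: [0.9, 1.4, 1.8]
gripper_width: 0.532
gripper_force: 30.0
```

```bash
python3 st.py .4938 -.0145 .24
```

```text
17.1667 [ 0.4603 -0.2531  0.0135] [[0.964, -0.267, 0.0], [-0.267, -0.964, -0.0], [0.0, 0.0, -1.0]] [0.9 1.4 1.8] 0.5322106667007285
to go (tool) [-0.0314 -0.2389 -0.2265]
```

>>> apply_moves([
  [[0,0,-0.02],0],
  [[0,0,-0.04],0],
  [[0,0,-0.041],0],
  [[0,0,-0.041],0],
  [[0,0,-0.041],0],
])

```text
time_s: 17.58
tcp_pos: [0.4593, -0.2529, 0.1979]
ee_rot: [[0.964, -0.267, -0.001], [-0.267, -0.964, 0.0], [-0.001, -0.0, -1.0]]
wrist_force: [1.4, -1.0, -1.3]
gripper_width: 0.532
gripper_force: 30.0
```

>>> apply_moves([
  [[-0.0052,-0.0398,-0.01],0],
  [[-0.0052,-0.0398,-0.01],0],
  [[-0.0052,-0.0398,0],0],
  [[-0.0052,-0.0398,0],0],
  [[-0.0052,-0.0398,0],0],
])

```text
time_s: 18.0
tcp_pos: [0.4878, -0.0527, 0.2164]
ee_rot: [[0.963, -0.268, 0.0], [-0.268, -0.963, 0.0], [-0.0, -0.0, -1.0]]
wrist_force: [1.1, 0.3, -0.8]
gripper_width: 0.535
gripper_force: 30.0
```

>>> apply_moves([
  [[-0.0052,-0.0398,0],0],
  [[0,0,0],0],
  [[0,0,0],0],
])

```text
time_s: 18.25
tcp_pos: [0.4937, -0.0128, 0.2159]
ee_rot: [[0.965, -0.264, -0.001], [-0.264, -0.965, -0.0], [-0.001, 0.0, -1.0]]
wrist_force: [-0.7, -0.5, -0.8]
gripper_width: 0.529
gripper_force: 30.0
```

```bash
python3 - <<'E'
from fit import *
SH["wide_cup"]=[(.026,.030),(.046,.0315)]
# narrow cup in the side view: compare lower part columns; wide cup and head likewise
c=imaging.capture("side");S=r.sense();p=S["tcp_pos"]
for t in("wide_cup","narrow_cup","mixer_seat"):
    g=models.cut_out(c,t)
    if g:
        m=g[0]["region"];rows=np.where(m.any(1))[0]
        print(t,round(g[0]["confidence"],2),[(int(y),int(np.where(m[y])[0].min()),int(np.where(m[y])[0].max())) for y in rows[::2]])
print("exp wide rim",proj(c,[.4938,-.0142,.162]),"narrow foot",proj(c,[p[0],p[1],p[2]-.0135]),proj(c,[p[0],p[1],p[2]+.04]))
cv2.imwrite("pics/n3side.png",c["frame"])
w,g=shoot("wrist","narrow_cup","n3w");print([(round(q["confidence"],2),np.round(np.array(q["extent"])*[512,384,512,384])) for q in g[:2]],"exp rim",proj(w,[p[0],p[1],p[2]+.0425]))
E
python3 st.py .4938 -.0142 .1395
```

```text
wide_cup 0.62 [(179, 272, 279), (181, 264, 283), (183, 262, 284), (185, 263, 284), (187, 263, 284), (189, 263, 283), (191, 263, 283), (193, 267, 282)]
narrow_cup 0.52 [(148, 268, 272), (150, 266, 274), (152, 266, 274), (154, 266, 274), (156, 266, 274), (158, 266, 280), (160, 266, 282), (162, 266, 282), (164, 266, 282), (166, 266, 281), (168, 266, 281), (170, 267, 280)]
mixer_seat 0.91 [(188, 261, 286), (190, 260, 287), (192, 260, 287), (194, 260, 287), (196, 260, 287), (198, 260, 286), (200, 261, 286), (202, 261, 286), (204, 261, 285), (206, 262, 285), (208, 263, 283), (210, 266, 279)]
exp wide rim [273.6161805  182.16251584] narrow foot [273.87167735 168.80966569] [274.38122233 150.49419179]
[(0.9, array([214., 188.,  77.,  93.]))] exp rim [250.17083433 245.15119278]
18.55 [ 0.4936 -0.0159  0.2162] [[0.963, -0.269, -0.0], [-0.269, -0.963, -0.0], [-0.0, 0.0, -1.0]] [-0.1 -1.  -0.3] 0.5327896508294185
to go (tool) [-0.0003 -0.0017  0.0767]
```

>>> apply_moves([
  [[0,-0.0015,0.02],0],
  [[0,0,0.02],0],
  [[0,0,0.015],0],
  [[0,0,0.01],0],
  [[0,0,0.007],0],
])

```text
time_s: 18.97
tcp_pos: [0.4938, -0.0141, 0.1433]
ee_rot: [[0.963, -0.269, -0.002], [-0.269, -0.963, -0.0], [-0.001, 0.001, -1.0]]
wrist_force: [-0.1, 0.2, -0.8]
gripper_width: 0.536
gripper_force: 30.0
```

>>> apply_moves([
  [[0,0,0.003],0],
  [[0,0,0.0015],0],
  [[0,0,0],0],
  [[0,0,0],0],
])

```text
time_s: 19.3
tcp_pos: [0.4949, -0.0132, 0.1406]
ee_rot: [[0.964, -0.267, 0.002], [-0.267, -0.964, 0.0], [0.001, -0.001, -1.0]]
wrist_force: [0.6, 0.0, -0.6]
gripper_width: 0.532
gripper_force: 30.0
```

>>> apply_moves([
  [[0,0,0],0],
  [[0,0,0],0],
  [[0,0,0],0],
  [[0,0,0],0],
  [[0,0,0],0],
], hand=0.08)

```text
time_s: 19.72
tcp_pos: [0.4944, -0.0132, 0.1401]
ee_rot: [[0.964, -0.267, 0.0], [-0.267, -0.964, 0.0], [0.0, -0.0, -1.0]]
wrist_force: [0.9, 0.4, -0.6]
gripper_width: 0.827
gripper_force: 0.0
```

>>> apply_moves([
  [[0,0,0],0],
  [[0,0,-0.035],0],
  [[0,0,-0.04],0],
  [[0,0,-0.04],0],
  [[0,0,-0.01],0],
])

```text
time_s: 20.13
tcp_pos: [0.4977, -0.0133, 0.272]
ee_rot: [[0.964, -0.266, 0.013], [-0.266, -0.964, 0.001], [0.012, -0.004, -1.0]]
wrist_force: [0.5, 0.7, 1.2]
gripper_width: 0.915
gripper_force: 0.0
```

```bash
python3 - <<'E'
from fit import *
SH["wide_cup"]=[(.026,.030),(.046,.0315)];SH["narrow_cup"]=[(.036,.0229),(.056,.024)]
for cam in("side","wrist"):
    c=imaging.capture(cam);cv2.imwrite(f"pics/n4{cam}.png",c["frame"])
    for t,z in(("narrow_cup",.126),("wide_cup",.116)):
        g=models.cut_out(c,t);o=models.place_of(c,t)
        print(cam,t,[(round(q["confidence"],2),np.round(np.array(q["extent"])*[512,384,512,384])) for q in g[:2]],[np.round(atz(*ray(c,x["at"]),z),4) for x in o[:1]])
        if g: print(fit([(c,g[0]["region"].astype(np.float32))],t,[.4938,-.0142,z],False),"exp rim",proj(c,[.4938,-.0142,z+(.056 if t[0]=="n" else .046)]))
    if cam=="wrist":
        for t in("varnish_bottle",):
            g=models.cut_out(c,t);print(t,[(round(q["confidence"],2),np.round(np.array(q["extent"])*[512,384,512,384])) for q in g[:2]])
E
python3 st.py
```

```text
side narrow_cup [(0.53, array([265., 170.,  18.,  17.]))] [array([ 0.4982, -0.0074,  0.126 ])]
(array([ 0.48950484, -0.02048975]), np.float64(0.17817747592926025)) exp rim [273.79977132 175.59331833]
side wide_cup [(0.65, array([262., 184.,  25.,  11.]))] [array([ 0.4877, -0.01  ,  0.116 ])]
(array([ 0.48541299, -0.02351628]), np.float64(0.3975118398666382)) exp rim [273.6161805  182.16251584]
wrist narrow_cup [(0.93, array([230., 165.,  46.,  46.]))] [array([ 0.4948, -0.0114,  0.126 ])]
(array([ 0.49644132, -0.01325537]), np.float64(0.05336564779281616)) exp rim [253.82349767 191.15648094]
wrist wide_cup [(0.74, array([225., 153.,  59.,  63.]))] [array([ 0.4953, -0.0147,  0.116 ])]
(array([ 0.49478619, -0.01435647]), np.float64(0.7041762471199036)) exp rim [253.78287639 186.56369267]
varnish_bottle [(0.4, array([125., 235.,   7.,   9.]))]
20.6833 [ 0.494  -0.0133  0.264 ] [[0.964, -0.267, -0.002], [-0.267, -0.964, -0.0], [-0.001, 0.001, -1.0]] [ 0.3 -0.4 -0.8] 0.91917608631452
```

>>> apply_moves([
  [[-0.02,-0.0326,0],0],
  [[-0.02,-0.0326,0],0],
  [[-0.02,-0.0326,0],0],
  [[-0.02,-0.0326,0],0],
  [[-0.02,-0.0326,0.01],0],
])

```text
time_s: 21.1
tcp_pos: [0.4419, 0.1725, 0.2565]
ee_rot: [[0.964, -0.267, 0.004], [-0.267, -0.964, 0.002], [0.003, -0.003, -1.0]]
wrist_force: [0.4, 0.6, -0.4]
gripper_width: 0.922
gripper_force: 0.0
```

>>> apply_moves([
  [[-0.02,-0.0326,0.01],0],
  [[-0.02,-0.0326,0.01],0],
  [[0,0,0.02],0],
  [[0,0,0],0],
])

```text
time_s: 21.43
tcp_pos: [0.4176, 0.2443, 0.211]
ee_rot: [[0.964, -0.264, -0.007], [-0.264, -0.964, -0.005], [-0.005, 0.006, -1.0]]
wrist_force: [0.4, -0.8, -0.9]
gripper_width: 0.921
gripper_force: 0.0
```

```bash
cat > b.py <<'E'
from fit import *
V=[]
for cam in("wrist","side"):
    c,g=shoot(cam,"varnish_bottle","b1"+cam);o=models.place_of(c,"varnish_bottle")
    print(cam,[(round(q["confidence"],2),np.round(np.array(q["extent"])*[512,384,512,384])) for q in g[:2]],[(round(x["confidence"],2),np.round(atz(*ray(c,x["at"]),0),4)) for x in o[:2]])
    if g: V.append((c,g[0]["region"].astype(np.float32)));print(fit(V[-1:],"varnish_bottle",[.418,.245,0],False))
if len(V)>1: print(fit(V,"varnish_bottle",[.418,.245,0]))
E
python3 b.py; python3 st.py .418 .245 .019
```

```text
wrist [(0.94, array([241., 158.,  20.,  24.]))] [(0.6, array([0.4194, 0.2447, 0.    ]))]
(array([0.42030141, 0.24413607]), np.float64(0.10754221677780151))
side [] [(0.57, array([0.4187, 0.236 , 0.    ]))]
21.7333 [0.4213 0.2436 0.216 ] [[0.963, -0.269, 0.002], [-0.269, -0.963, 0.001], [0.001, -0.002, -1.0]] [-0.2  0.1 -0.9] 0.9207060632238518
to go (tool) [-3.80e-03 -1.00e-04  1.97e-01]
```

>>> apply_moves([
  [[-0.001,0,0.03],0],
  [[0,0,0.03],0],
  [[0,0,0.03],0],
  [[0,0,0.02],0],
  [[0,0,0],0],
], hand=0.06)

```text
time_s: 22.15
tcp_pos: [0.4176, 0.2415, 0.1016]
ee_rot: [[0.963, -0.27, -0.006], [-0.27, -0.963, -0.005], [-0.004, 0.007, -1.0]]
wrist_force: [0.2, -1.1, 0.1]
gripper_width: 0.705
gripper_force: 0.0
```

```bash
python3 b.py; python3 st.py .420 .244 .020
```

```text
wrist [(0.84, array([237., 175.,  27.,  37.]))] [(0.73, array([0.4181, 0.2476, 0.    ]))]
(array([0.42030086, 0.2444257 ]), np.float64(0.13100486993789673))
side [(0.71, array([204., 188.,   9.,  19.])), (0.61, array([257., 187.,  31.,  23.]))] [(0.62, array([0.4192, 0.2399, 0.    ]))]
(array([0.41800789, 0.24359955]), np.float64(0.17936354875564575))
(array([ 0.41912319,  0.24497782, -0.00361482]), np.float64(0.14345714449882507))
22.45 [0.4206 0.2452 0.1068] [[0.964, -0.267, 0.003], [-0.267, -0.964, 0.003], [0.002, -0.004, -1.0]] [ 1.2  0.4 -0.1] 0.6897235628416466
to go (tool) [-0.0004  0.0016  0.0868]
```

>>> apply_moves([
  [[0,0,0.03],0],
  [[0,0,0.03],0],
  [[0,0,0.02],0],
  [[0,0,0.006],0],
  [[0,0,0],0],
])

```text
time_s: 22.87
tcp_pos: [0.4192, 0.244, 0.0183]
ee_rot: [[0.964, -0.267, -0.001], [-0.267, -0.964, -0.002], [-0.001, 0.002, -1.0]]
wrist_force: [0.5, 0.1, -0.2]
gripper_width: 0.689
gripper_force: 0.0
```

>>> apply_moves([
  [[0,0,0],0],
  [[0,0,0],0],
  [[0,0,0],0],
  [[0,0,0],0],
  [[0,0,0],0],
], hand=0.0)

```text
time_s: 23.28
tcp_pos: [0.4198, 0.2448, 0.0197]
ee_rot: [[0.964, -0.267, 0.001], [-0.267, -0.964, 0.001], [0.001, -0.002, -1.0]]
wrist_force: [-0.7, 0.2, 0.4]
gripper_width: 0.397
gripper_force: 0.0
```

>>> apply_moves([
  [[0,0,0],0],
  [[0,0,0],0],
  [[0,0,0],0],
  [[0,0,0],0],
  [[0,0,0],0],
])

```text
time_s: 23.7
tcp_pos: [0.4196, 0.2445, 0.019]
ee_rot: [[0.964, -0.267, 0.0], [-0.267, -0.964, 0.0], [0.0, -0.0, -1.0]]
wrist_force: [-0.9, 0.1, 1.5]
gripper_width: 0.199
gripper_force: 30.0
```

```bash
python3 st.py .4955 -.0135 .24
```

```text
23.7 [0.4196 0.2445 0.019 ] [[0.964, -0.267, 0.0], [-0.267, -0.964, 0.0], [0.0, -0.0, -1.0]] [-0.9  0.1  1.5] 0.19896238983040185
to go (tool) [ 0.1421  0.2283 -0.221 ]
```

>>> apply_moves([
  [[0,0,-0.03],0],
  [[0,0,-0.04],0],
  [[0,0,-0.04],0],
  [[0,0,-0.04],0],
  [[0,0,-0.04],0],
])

```text
time_s: 24.12
tcp_pos: [0.4188, 0.2438, 0.2106]
ee_rot: [[0.964, -0.267, -0.001], [-0.267, -0.964, -0.0], [-0.0, 0.0, -1.0]]
wrist_force: [0.6, 0.9, -1.1]
gripper_width: 0.201
gripper_force: 30.0
```

>>> apply_moves([
  [[0.0203,0.0326,-0.015],0],
  [[0.0203,0.0326,-0.015],0],
  [[0.0203,0.0326,-0.01],0],
  [[0.0203,0.0326,0],0],
  [[0.0203,0.0326,0],0],
])

```text
time_s: 24.53
tcp_pos: [0.4738, 0.0587, 0.2496]
ee_rot: [[0.964, -0.267, 0.002], [-0.267, -0.964, 0.001], [0.001, -0.001, -1.0]]
wrist_force: [0.2, 0.6, -0.6]
gripper_width: 0.196
gripper_force: 30.0
```

>>> apply_moves([
  [[0.0203,0.0326,0],0],
  [[0.0203,0.0326,0],0],
  [[0,0,0],0],
  [[0,0,0],0],
])

```text
time_s: 24.87
tcp_pos: [0.4951, -0.0154, 0.2481]
ee_rot: [[0.962, -0.271, -0.002], [-0.271, -0.962, -0.0], [-0.002, 0.001, -1.0]]
wrist_force: [0.3, 1.1, 0.1]
gripper_width: 0.198
gripper_force: 30.0
```

```bash
python3 - <<'E'
from fit import *
SH["narrow_cup"]=[(.036,.0229),(.056,.024)]
S=r.sense();p=np.array(S["tcp_pos"])
for cam in("side","wrist","top"):
    c=imaging.capture(cam);cv2.imwrite(f"pics/b3{cam}.png",c["frame"])
    for t in("varnish_bottle","narrow_cup"):
        g=models.cut_out(c,t);o=models.place_of(c,t)
        print(cam,t,[(round(q["confidence"],2),np.round(np.array(q["extent"])*[512,384,512,384])) for q in g[:2]],[(round(x["confidence"],2),np.round(atz(*ray(c,x["at"]),.126 if t[0]=="n" else p[2]-.019),4)) for x in o[:1]])
        if g and cam=="side":
            m=g[0]["region"];print([(int(y),int(np.where(m[y])[0].min()),int(np.where(m[y])[0].max())) for y in np.where(m.any(1))[0][::2]])
    print("exp bottle foot",proj(c,p-[0,0,.019]),"narrow rim",proj(c,[.4955,-.0135,.182]))
    if cam=="side": f=c["frame"][125:225,225:325]
    if cam=="wrist": w=c["frame"][110:290,160:360]
cv2.imwrite("pics/b3.png",np.hstack([cv2.resize(f,(400,400)),cv2.resize(w,(400,400))]))
E
python3 st.py .4955 -.0135 .165
```

```text
side varnish_bottle [(0.53, array([269., 147.,  11.,  15.]))] [(0.51, array([ 0.4937, -0.0235,  0.2291]))]
[(145, 272, 274), (147, 271, 277), (149, 270, 279), (151, 270, 279), (153, 270, 279), (155, 270, 279), (157, 270, 279), (159, 271, 278), (161, 274, 276)]
side narrow_cup [(0.4, array([343., 205.,  23.,  58.]))] [(0.55, array([ 0.4912, -0.0158,  0.126 ]))]
[(208, 355, 360), (210, 353, 361), (212, 351, 362), (214, 350, 362), (216, 349, 362), (218, 349, 362), (220, 349, 362), (222, 350, 361), (224, 350, 361), (226, 349, 360), (228, 348, 360), (230, 346, 360), (232, 345, 361), (234, 344, 362), (236, 343, 362), (238, 344, 362), (240, 343, 362), (242, 343, 362), (244, 343, 362), (246, 343, 362), (248, 343, 362), (250, 343, 362), (252, 343, 362), (254, 344, 361), (256, 345, 360), (258, 348, 358), (260, 352, 354)]
exp bottle foot [274.897297   159.78464899] narrow rim [274.13870893 175.36983485]
wrist varnish_bottle [(0.87, array([232., 195.,  43.,  50.]))] [(0.64, array([ 0.4932, -0.0115,  0.2291]))]
wrist narrow_cup [(0.71, array([227., 167.,  50.,  43.])), (0.6, array([203., 113., 103., 105.]))] [(0.75, array([ 0.4943, -0.0139,  0.126 ]))]
exp bottle foot [256.64706569 210.22560941] narrow rim [254.11868715 195.12287472]
top varnish_bottle [] [(0.62, array([ 0.4869, -0.0093,  0.2291]))]
top narrow_cup [] [(0.56, array([ 0.5031, -0.0058,  0.126 ]))]
exp bottle foot [270.13723168 173.82016019] narrow rim [268.74402877 175.39533472]
25.6167 [ 0.4953 -0.0134  0.2489] [[0.964, -0.267, 0.0], [-0.267, -0.964, 0.0], [0.0, -0.0, -1.0]] [-0.1  0.2 -0. ] 0.1993168666555749
to go (tool) [0.0002 0.     0.0839]
```

View pics/b3.png

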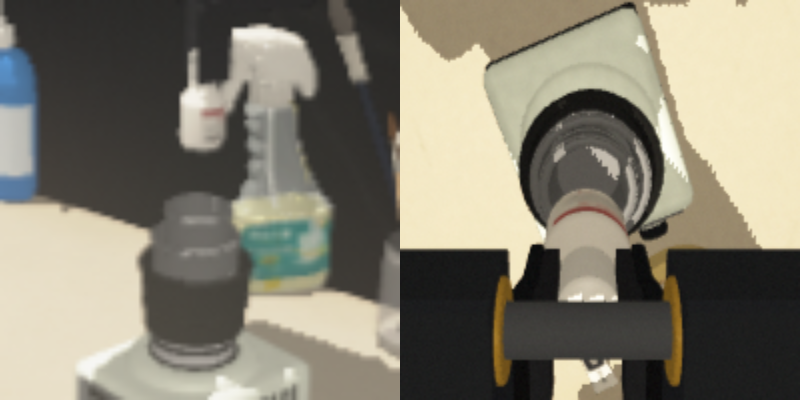

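The bottle hangs upright: left crop foot about (203,150), over the narrow mouth at about (198,205). The wrist crop shows it centred across the cups, so only a 1 mm nudge is needed before lowering.

>>> apply_moves([
  [[-0.001,0,0.015],0],
  [[0,0,0.015],0],
  [[0,0,0.012],0],
  [[0,0,0.01],0],
  [[0,0,0.01],0],
])

```text
time_s: 26.03
tcp_pos: [0.4945, -0.0133, 0.1862]
ee_rot: [[0.964, -0.267, 0.0], [-0.267, -0.964, -0.0], [0.0, 0.0, -1.0]]
wrist_force: [0.3, 0.7, -0.5]
gripper_width: 0.201
gripper_force: 30.0
```

>>> apply_moves([
  [[0,0,0.008],0],
  [[0,0,0.006],0],
  [[0,0,0.003],0],
  [[0,0,0.002],0],
  [[0,0,0],0],
])

```text
time_s: 26.45
tcp_pos: [0.4945, -0.0132, 0.1677]
ee_rot: [[0.964, -0.267, -0.0], [-0.267, -0.964, -0.0], [-0.0, 0.0, -1.0]]
wrist_force: [-0.4, 0.0, -0.3]
gripper_width: 0.198
gripper_force: 30.0
```

>>> apply_moves([
  [[0,0,0.001],0],
  [[0,0,0.001],0],
  [[0,0,0],0],
  [[0,0,0],0],
])

```text
time_s: 26.78
tcp_pos: [0.4945, -0.0132, 0.1661]
ee_rot: [[0.964, -0.267, 0.0], [-0.267, -0.964, 0.0], [0.0, -0.0, -1.0]]
wrist_force: [0.9, -0.3, -0.2]
gripper_width: 0.196
gripper_force: 30.0
```

>>> apply_moves([
  [[0,0,0],0],
  [[0,0,0],0],
  [[0,0,0],0],
  [[0,0,0],0],
  [[0,0,0],0],
], hand=0.05)

```text
time_s: 27.2
tcp_pos: [0.4945, -0.0132, 0.166]
ee_rot: [[0.964, -0.267, 0.0], [-0.267, -0.964, 0.0], [0.0, -0.0, -1.0]]
wrist_force: [0.2, -0.5, -0.5]
gripper_width: 0.487
gripper_force: 0.0
```

>>> apply_moves([
  [[0,0,-0.02],0],
  [[0,0,-0.03],0],
  [[0,0,-0.03],0],
  [[0,0,0],0],
  [[0,0,0],0],
])

```text
time_s: 27.62
tcp_pos: [0.4954, -0.0129, 0.2477]
ee_rot: [[0.964, -0.267, 0.004], [-0.267, -0.964, 0.001], [0.004, -0.003, -1.0]]
wrist_force: [0.2, -0.5, -0.3]
gripper_width: 0.572
gripper_force: 0.0
```

```bash
python3 - <<'E'
from fit import *
SH["varnish_bottle"]=[(.036,.0155),(.044,.0155),(.066,.010)];SH["narrow_cup"]=[(.036,.0229),(.056,.024)]
for cam in("side","wrist"):
    c=imaging.capture(cam)
    for t,z in(("varnish_bottle",.146),("narrow_cup",.126),("wide_cup",.116)):
        g=models.cut_out(c,t)
        print(cam,t,[(round(q["confidence"],2),np.round(np.array(q["extent"])*[512,384,512,384])) for q in g[:1]],[fit([(c,g[0]["region"].astype(np.float32))],t,[.495,-.0135,z],False) if g and t[0]=="v" else 0])
    print("cap top",proj(c,[.495,-.0135,.212]),"narrow rim",proj(c,[.495,-.0135,.182]))
E
python3 st.py .4945 -.0132 .185
```

```text
side varnish_bottle [(0.41, array([258., 190.,  29.,  25.]))] [(array([ 0.495 , -0.0135]), np.float64(1.0))]
side narrow_cup [(0.49, array([265., 172.,  18.,  15.]))] [0]
side wide_cup [(0.64, array([260., 182.,  24.,  13.]))] [0]
cap top [274.27658395 165.38537302] narrow rim [273.99434788 175.41053361]
wrist varnish_bottle [(0.69, array([236., 177.,  33.,  37.]))] [(array([ 0.49849264, -0.01395604]), np.float64(0.11898839473724365))]
wrist narrow_cup [(0.82, array([227., 169.,  49.,  48.]))] [0]
wrist wide_cup [] [0]
cap top [252.70921905 204.73028131] narrow rim [252.75158719 195.39021108]
28.0167 [ 0.4941 -0.0133  0.2451] [[0.964, -0.267, -0.001], [-0.267, -0.964, -0.0], [-0.001, 0.001, -1.0]] [ 0.2  0.1 -0.3] 0.5708785007892785
to go (tool) [ 0.0004 -0.0002  0.0601]
```

The bottle is in and upright. Next I'll shut the fingers and descend until they touch the cap.

>>> apply_moves([
  [[0.002,0,0],0],
  [[0,0,0],0],
  [[0,0,0],0],
  [[0,0,0],0],
  [[0,0,0],0],
], hand=0)

```text
time_s: 28.43
tcp_pos: [0.4963, -0.0138, 0.2458]
ee_rot: [[0.964, -0.267, -0.0], [-0.267, -0.964, -0.0], [-0.0, 0.0, -1.0]]
wrist_force: [-0.2, -0.5, -1.2]
gripper_width: 0.286
gripper_force: 0.0
```

>>> apply_moves([
  [[0,0,0.01],0],
  [[0,0,0.015],0],
  [[0,0,0.012],0],
  [[0,0,0.008],0],
  [[0,0,0.004],0],
])

```text
time_s: 28.85
tcp_pos: [0.4954, -0.014, 0.1951]
ee_rot: [[0.964, -0.267, -0.003], [-0.267, -0.964, -0.001], [-0.003, 0.001, -1.0]]
wrist_force: [-0.4, -1.0, 0.5]
gripper_width: 0.012
gripper_force: 0.0
```

>>> apply_moves([
  [[0,0,0.003],0],
  [[0,0,0.002],0],
  [[0,0,0],0],
])

```text
time_s: 29.1
tcp_pos: [0.4965, -0.0138, 0.1918]
ee_rot: [[0.964, -0.267, 0.0], [-0.267, -0.964, 0.0], [0.0, -0.0, -1.0]]
wrist_force: [0.1, -0.7, -0.3]
gripper_width: 0.007
gripper_force: 0.0
```

>>> apply_moves([
  [[0,0,0.002],0],
  [[0,0,0],0],
  [[0,0,0],0],
])

```text
time_s: 29.35
tcp_pos: [0.4965, -0.0137, 0.1901]
ee_rot: [[0.964, -0.267, 0.001], [-0.267, -0.964, 0.0], [0.0, -0.0, -1.0]]
wrist_force: [-0.5, -0.2, -0.1]
gripper_width: 0.005
gripper_force: 0.0
```

>>> apply_moves([
  [[0,0,0.0015],0],
  [[0,0,0],0],
  [[0,0,0],0],
])

```text
time_s: 29.6
tcp_pos: [0.4963, -0.0138, 0.1884]
ee_rot: [[0.964, -0.267, -0.0], [-0.267, -0.964, -0.0], [-0.0, 0.0, -1.0]]
wrist_force: [0.7, -0.5, 0.4]
gripper_width: 0.003
gripper_force: 0.0
```

>>> apply_moves([
  [[0,0,0.0015],0],
  [[0,0,0],0],
  [[0,0,0],0],
])

```text
time_s: 29.85
tcp_pos: [0.4962, -0.0138, 0.1867]
ee_rot: [[0.964, -0.267, -0.0], [-0.267, -0.964, -0.0], [-0.0, 0.0, -1.0]]
wrist_force: [0.8, 0.2, 0.1]
gripper_width: 0.005
gripper_force: 0.0
```

>>> apply_moves([
  [[0,0,0.0015],0],
  [[0,0,0],0],
  [[0,0,0],0],
])

```text
time_s: 30.1
tcp_pos: [0.4963, -0.0138, 0.1852]
ee_rot: [[0.964, -0.267, -0.0], [-0.267, -0.964, -0.0], [-0.0, 0.0, -1.0]]
wrist_force: [1.1, -0.3, 0.2]
gripper_width: 0.006
gripper_force: 0.0
```

>>> apply_moves([
  [[0,0,0.0015],0],
  [[0,0,0],0],
  [[0,0,0],0],
])

```text
time_s: 30.35
tcp_pos: [0.4963, -0.0138, 0.1837]
ee_rot: [[0.964, -0.267, -0.0], [-0.267, -0.964, -0.0], [-0.0, 0.0, -1.0]]
wrist_force: [-0.6, 0.1, -0.3]
gripper_width: 0.005
gripper_force: 0.0
```

>>> apply_moves([
  [[0,0,0.0015],0],
  [[0,0,0],0],
  [[0,0,0],0],
])

```text
time_s: 30.6
tcp_pos: [0.4963, -0.0138, 0.1823]
ee_rot: [[0.964, -0.267, -0.0], [-0.267, -0.964, -0.0], [-0.0, 0.0, -1.0]]
wrist_force: [0.8, -0.0, 0.3]
gripper_width: 0.002
gripper_force: 0.0
```

>>> apply_moves([
  [[0,0,0.0015],0],
  [[0,0,0],0],
  [[0,0,0],0],
])

```text
time_s: 30.85
tcp_pos: [0.497, -0.0138, 0.1819]
ee_rot: [[0.964, -0.267, 0.002], [-0.267, -0.964, -0.0], [0.002, -0.0, -1.0]]
wrist_force: [-0.4, -0.4, 5.4]
gripper_width: 0.006
gripper_force: 2.6
```

>>> apply_moves([
  [[0,0,0.0015],0],
  [[0,0,0],0],
  [[0,0,0],0],
])

```text
time_s: 31.1
tcp_pos: [0.4971, -0.0138, 0.1806]
ee_rot: [[0.964, -0.267, 0.002], [-0.267, -0.964, -0.0], [0.002, -0.001, -1.0]]
wrist_force: [-0.3, 0.7, 7.0]
gripper_width: 0.004
gripper_force: 3.0
```

>>> apply_moves([
  [[0,0,0.0015],0],
  [[0,0,0.0015],0],
  [[0,0,0],0],
  [[0,0,0],0],
  [[0,0,0],0],
])

```text
time_s: 31.52
tcp_pos: [0.4974, -0.0138, 0.1781]
ee_rot: [[0.964, -0.267, 0.003], [-0.267, -0.964, -0.0], [0.003, -0.001, -1.0]]
wrist_force: [-1.5, 0.5, 7.8]
gripper_width: 0.006
gripper_force: 3.9
```

>>> apply_moves([
  [[0,0,0.0015],0],
  [[0,0,0.0012],0],
  [[0,0,0],0],
  [[0,0,0],0],
  [[0,0,0],0],
])

```text
time_s: 31.93
tcp_pos: [0.4977, -0.0138, 0.1759]
ee_rot: [[0.964, -0.266, 0.004], [-0.266, -0.964, -0.0], [0.004, -0.001, -1.0]]
wrist_force: [-1.8, -0.4, 8.8]
gripper_width: 0.009
gripper_force: 4.7
```

```bash
cat > gap.py <<'E'
from fit import *
S=[];F=[]
for k in range(3):
    c=imaging.capture("side");s=r.sense();S.append(s["tcp_pos"]);F.append(s["wrist_force"])
print(np.mean(S,0),np.mean(F,0));g=c["frame"].astype(int)
np.save("press.npy",c["frame"])
a=cv2.imread("pics/b1side.png").astype(int)
print("rest, now (grey at column 274, rows 200-222)");print(a[200:222,272:276].mean((1,2)).round().tolist());print(g[200:222,272:276].mean((1,2)).round().tolist())
o=models.cut_out(c,"mixer_seat");print(o[0]["confidence"] if o else 0,np.round(np.array(o[0]["extent"])*[512,384,512,384],1) if o else 0)
# shift of the head edges between rest and now
A=a[186:212,262:286].astype(np.float32).mean(2);best=[]
B=g.astype(np.float32).mean(2)
for d in np.arange(-1,6,.1):
    M=np.float32([[1,0,0],[0,1,-d]]);s=cv2.warpAffine(B,M,(512,384),flags=cv2.INTER_CUBIC)[203:213,264:284]
    best.append((np.abs(s-a[203:213,264:284].mean(2)).mean(),round(d,1)))
print(sorted(best)[:3])
for n,q in(("rest",.109),("down8",.101)): print(n,proj(c,[.4945-.04*.51/.9,-.014-.04*.74/.9,q]))
x=np.hstack([cv2.resize(v.astype(np.uint8)[160:235,235:310],(400,400)) for v in(a,g)]);cv2.imwrite("pics/press.png",x)
E
python3 gap.py
```

```text
[ 0.49769595 -0.01383251  0.17589485] [-1.4226049   0.6755624   9.21649035]
rest, now (grey at column 274, rows 200-222)
[70.0, 70.0, 70.0, 71.0, 71.0, 72.0, 71.0, 72.0, 72.0, 73.0, 73.0, 89.0, 129.0, 90.0, 152.0, 165.0, 125.0, 106.0, 241.0, 245.0, 245.0, 242.0]
[68.0, 68.0, 68.0, 69.0, 69.0, 69.0, 69.0, 72.0, 69.0, 70.0, 70.0, 70.0, 71.0, 70.0, 154.0, 166.0, 125.0, 101.0, 183.0, 197.0, 215.0, 215.0]
0.92 [257.4 191.1  30.7  22.3]
[(np.float64(8.988639933268228), np.float64(1.7)), (np.float64(9.067437642415364), np.float64(1.6)), (np.float64(9.131458422342934), np.float64(1.5))]
rest [273.88139539 205.59264179]
down8 [273.80720019 208.15294003]
```

>>> apply_moves([
  [[0,0,0.0012],0],
  [[0,0,0.001],0],
  [[0,0,0],0],
  [[0,0,0],0],
  [[0,0,0],0],
])

```text
time_s: 32.55
tcp_pos: [0.4979, -0.0139, 0.174]
ee_rot: [[0.964, -0.266, 0.004], [-0.266, -0.964, -0.0], [0.004, -0.001, -1.0]]
wrist_force: [-1.7, 0.2, 10.2]
gripper_width: 0.006
gripper_force: 5.3
```

```bash
python3 gap.py; python3 - <<'E'
from h import *
c=imaging.capture("wrist")
for t in("varnish_bottle","narrow_cup","wide_cup"):
    g=models.cut_out(c,t);print(t,[(round(q["confidence"],2),np.round(np.array(q["extent"])*[512,384,512,384])) for q in g[:1]])
a=cv2.imread("pics/b1side.png").mean(2);b=cv2.imread("pics/s1side.png").mean(2);n=np.load("press.npy").mean(2)
for x in range(266,283,4): print(x,a[207:218,x].round().tolist(),n[207:218,x].round().tolist())
E
```

```text
[ 0.49789824 -0.01385681  0.17404672] [-1.46865892  0.47805518 10.39194815]
rest, now (grey at column 274, rows 200-222)
[70.0, 70.0, 70.0, 71.0, 71.0, 72.0, 71.0, 72.0, 72.0, 73.0, 73.0, 89.0, 129.0, 90.0, 152.0, 165.0, 125.0, 106.0, 241.0, 245.0, 245.0, 242.0]
[68.0, 68.0, 68.0, 69.0, 69.0, 69.0, 69.0, 70.0, 71.0, 70.0, 70.0, 71.0, 71.0, 71.0, 129.0, 161.0, 125.0, 101.0, 183.0, 212.0, 216.0, 215.0]
0.63 [257.4 190.4  30.7  24.2]
[(np.float64(8.227809931437173), np.float64(2.4)), (np.float64(8.229897804260252), np.float64(2.3)), (np.float64(8.36744825998942), np.float64(2.5))]
rest [273.88139539 205.59264179]
down8 [273.80720019 208.15294003]
varnish_bottle [(0.63, array([234., 198.,  39.,  21.]))]
narrow_cup [(0.6, array([221., 184.,  63.,  36.]))]
wide_cup [(0.68, array([215., 171.,  79.,  51.]))]
266 [71.0, 73.0, 73.0, 96.0, 99.0, 100.0, 146.0, 150.0, 106.0, 214.0, 244.0] [70.0, 70.0, 71.0, 71.0, 70.0, 75.0, 129.0, 147.0, 102.0, 137.0, 172.0]
270 [72.0, 73.0, 73.0, 73.0, 111.0, 106.0, 91.0, 150.0, 161.0, 109.0, 213.0] [70.0, 70.0, 71.0, 70.0, 71.0, 71.0, 71.0, 150.0, 162.0, 108.0, 137.0]
274 [72.0, 72.0, 73.0, 73.0, 87.0, 129.0, 91.0, 153.0, 165.0, 126.0, 97.0] [70.0, 71.0, 70.0, 70.0, 71.0, 71.0, 71.0, 129.0, 162.0, 125.0, 96.0]
278 [72.0, 72.0, 73.0, 72.0, 120.0, 102.0, 102.0, 152.0, 162.0, 103.0, 130.0] [68.0, 69.0, 69.0, 69.0, 70.0, 70.0, 80.0, 151.0, 163.0, 101.0, 130.0]
282 [71.0, 72.0, 72.0, 99.0, 98.0, 131.0, 135.0, 97.0, 102.0, 164.0, 178.0] [68.0, 69.0, 69.0, 68.0, 68.0, 91.0, 127.0, 95.0, 100.0, 166.0, 179.0]
```

The image edge moved about 2.6 px (8.0 mm), the TCP sank about 8 mm after contact and the force is about 10 N, so all three agree. Handing in.

```bash
python3 -c "
from station import r
print(r.finish_job())"
```

```text
the job is handed in; nothing more can be done
None
```

I handed the job in with the cups nested, the bottle upright in the narrow cup and the head held about 8 mm down at roughly 10 N. It took about 33 s on the robot's clock; I have not seen the judge's verdict.

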